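# Weigh out a scoop of deburring chips

## Robot

A 6-joint arm with a two-finger parallel gripper is mounted at the origin on the work surface. World frame = base frame: x ahead of the robot, y to its left, z up, the work surface at z = 0. Lengths are in m, angles in rad, forces in N, time in s.
With the tool pointing down it reaches from about 0.325 to 0.9 m from the base axis. Payload 3.5 kg.
Tool frame: the origin (TCP) lies midway between the tips of the shut fingers; the grasp point (between the pads) lies 19 mm behind it; z points along the fingers, y is the line along which they close (so a half turn about z gives the same grasp; the last joint's range is limited). The gripper opens to 85 mm and grips with 20 to 120 N. Pads are 22 mm wide; open, the fingers measure 114 mm over their backs; the gripper's body (76 mm by 85 mm) begins 54 mm behind the grasp point. The pads swing forward as they close: fully open they stand 13 mm farther back than shut.
Start: joints at [-1.441, 0.276, -0.026, 1.268, 0, 1.467], TCP at [0.144, -0.608, 0.194] pointing down, gripper open.
Joint ranges: [-3.12, 3.12], [-0.85, 1.88], [-1.08, 1.24], [-1.95, 2.15], [-1.57, 1.53], [-3.14, 3.14]. Speed limits (rad/s): [2.57, 2.57, 3.14, 3.14, 3.14, 3.14].

## Interface

Orientations are given as a unit quaternion [x, y, z, w].
In Python, from station import * gives the robot as it stands.
- The arm moves only by the tool play_rows, never from a script. Its argument "steps" is one flat list of numbers, 7 for each row, row after row: the finger opening in m, from 0 to 0.0854, then the shift along the tool's x, y, z in m, then the turn, a rotation vector about the tool's x, y, z in degrees. In form: [grip, dx, dy, dz, wx, wy, wz, grip, dx, dy, dz, wx, wy, wz, ...]. A call has 1 to 5 rows; each row shifts and turns the commanded pose from where the row before left it, along the tool's axes as they then stand; what a row does not reach is not made up. A row lasts 1/8 s, in which the tool goes at most 62.5 mm and 10.7 degrees, less where a joint would pass 70% of its speed; a pose out of reach is approached as far as the arm can. A call is refused whole if a number of a shift passes 0.0625 or a number of a turn 10.7, either way. A call with a gripper value outside its range is refused whole. The fingers move at their own pace and stop on an object; the grip force is fixed at half the most. Time passes only in rows, so rows that do not move let the fingers close. It gives the time, the measured TCP pose, the force, the opening and the grip force at its end, in the units of the state.
- read_state(): the state, without advancing time (a new reading comes with each control period).
- snapshot(name): name is "scene" or "top" or "wrist"; returns the picture (384x512x3 uint8, blue, green, red); there is no depth.
- camera_params(name): a dict with "mtx" (3x3 intrinsics, pixels), "k1" (the pictures are not rectified: a ray, as slopes to the right and down, at radius r is drawn at 1 + k1 r^2 times it, then the intrinsics apply), "rvec" (rotation vector, rad) and "tvec" (3), from world to camera coordinates, as OpenCV has them. Camera axes: x right, y down, z forward; pixel columns grow to the right and rows downward; lengths in m; the calibration is good to about 2 mm. A picture is of the moment at which its call begins: read the wrist's pose just before it. camera_params takes no time and is no camera call; for the wrist camera it gives the pose at the moment of the call.
- job_done(): hands the job in; it is judged then, once.
The state is a dict: "clock": time; "joint_positions": joint angles; "dq": joint speeds; "joint_torque": joint torques, N m; "tcp_pos": TCP position; "orientation": TCP orientation; "force": force on the tool from outside, world axes, zero at the start; "moment": the same for the moment, N m; "finger_gap": finger opening in m; "gripper_force": force on a finger pad.
Only numpy, scipy, OpenCV 4.12 (cv2) and the standard library are available. Lean on these libraries where they do the work, as an engineer would, in place of code of your own. Each camera call takes 0.05 s, during which the arm holds its last target. There are 200 camera calls.

## Task

Slide the aluminium gate up out of the front of the grey chip bin and stand it in the slotted rack. Then, with the steel scoop, carry at least four of the six white ceramic chips from the bin into the round pan of the bench scale, never touching the chips with the gripper and leaving none outside the pan and the bin, and put the scoop back flat on its rubber mat. Leave the screen cartridge, the ring gauge and the can where they are.

Things in the scene. Friction and masses are not known exactly. Their poses are not given: they have to be found in the camera images.
- bin: Fixed grey metal chip bin, 195 long (its x) x 146 mm wide (y), open on top. Origin: centre of its underside; +x points to its closed back, -x to its mouth. Inside 112 mm wide (y -56 to +56); flat floor 4 mm above the bench from the mouth to x = +39, then a ramp rising at 39 deg to the back wall at x = +92. Walls 5 mm thick: sides 60 mm high, 85 at the back and beside the ramp (x > 29).
- gate_slot (a point): Middle of the bin's mouth at floor level (bin x = -85.7, z = 4 mm), axes as the bin. Two slotted steel posts, 60 mm high, stand either side of it at |y| 56 to 73 mm (12 mm before and behind); their slots, 13.5 mm wide, hold the gate.
- gate: Loose flat aluminium plate, 8 thick (its x) x 131 wide (y) x 95 mm tall (z), 0.25 kg; at the start it stands in the slots of the bin's posts, its lower edge on the bin floor, its upper 39 mm above the posts. Origin: middle of its lower edge.
- gate_top (a point): Middle of the gate's top edge (95 mm above its origin); axes as the gate.
- rack: Fixed blue parking rack for the gate: an open-topped upright slot 18 wide (its x) x 146 long (y), walls 6 mm thick, 55 mm high, on a foot 70 x 158 x 6 mm. Origin: centre of its underside.
- rack_slot (a point): Centre of the rack slot's floor, 6 mm above the bench; the slot runs along its y axis.
- mat: Black rubber mat fixed to the bench, 220 (its x) x 140 (y) x 3 mm. Origin: centre of its underside.
- scoop: Loose steel hand scoop, 0.2 kg. Pan 101 long x 84 wide (inside 79 at the lip, 72 at the rear), floor 2 mm, open in front (+x) with a thin bevelled lip; side walls 32 mm high at the rear, 18 near the lip; rear wall 34 mm high at x = -38. Level handle behind it, 18 wide x 24 high x 75 long, x = -42 to -117, its middle 46 mm above the sole. Origin: on the sole under the pan; x to the lip, z up.
- scoop_grip (a point): Middle of the scoop's handle, at scoop x = -78, z = +46 mm.
- scoop_lip (a point): Middle of the scoop's front lip at sole level, scoop x = +60 mm.
- scale: Fixed bench scale: grey base 160 x 160 x 30 mm, with a round steel pan on top. Origin: centre of its underside.
- pan_in (a point): Centre of the pan's inner floor, 40 mm above the bench. The pan is 76 mm in inner radius at the floor, 82 mm at the rim; its rim is 76 mm above the bench, outer radius 85.
- chip0: White ceramic deburring chip, origin at its centre: a six-sided block, 25 mm across its flats and 26 mm long, its ends chamfered, 30 g, one of six alike, standing upright (z along its length) on the bin floor at the start. Must not be touched by the gripper.
- chip1: White ceramic deburring chip, origin at its centre: a six-sided block, 25 mm across its flats and 26 mm long, its ends chamfered, 30 g, one of six alike, standing upright (z along its length) on the bin floor at the start. Must not be touched by the gripper.
- chip2: White ceramic deburring chip, origin at its centre: a six-sided block, 25 mm across its flats and 26 mm long, its ends chamfered, 30 g, one of six alike, standing upright (z along its length) on the bin floor at the start. Must not be touched by the gripper.
- chip3: White ceramic deburring chip, origin at its centre: a six-sided block, 25 mm across its flats and 26 mm long, its ends chamfered, 30 g, one of six alike, standing upright (z along its length) on the bin floor at the start. Must not be touched by the gripper.
- chip4: White ceramic deburring chip, origin at its centre: a six-sided block, 25 mm across its flats and 26 mm long, its ends chamfered, 30 g, one of six alike, standing upright (z along its length) on the bin floor at the start. Must not be touched by the gripper.
- chip5: White ceramic deburring chip, origin at its centre: a six-sided block, 25 mm across its flats and 26 mm long, its ends chamfered, 30 g, one of six alike, standing upright (z along its length) on the bin floor at the start. Must not be touched by the gripper.
- screen: Bystander: upright steel screen cartridge, 90 across x 90 mm high; origin under its centre. Leave alone.
- gauge: Bystander: flat steel ring gauge, 80 across x 22 mm high; origin under its centre. Leave alone.
- can: Bystander: small can, 52 across x 100 mm high; origin under its centre. Leave alone.
Things that resemble listed ones, but are neither listed nor needed, are in the scene too. What is shaped like the scoop but brown or turquoise is not meant.

How it is judged:
By the outcome, as a careful person would: the job done as asked, in the order asked, and still so for the second after the job is handed in, with the robot touching nothing.
It also fails if it takes over 72 s, if anything falls off the work surface, if the arm or the gripper's body presses on something with over 40 N, if the wrist force passes 120 N, or if a joint passes its speed limit or range.

## Working session

There is one attempt and no reset: what is moved stays moved. The work goes in short steps, Python scripts to look and compute and a tool call to move; the robot and the scene stay as the last step left them, time stands still between calls to the robot, and variables do not carry over. Pictures are saved under pics/ and viewed, at most 10 in all, crops included, and the job is handed in when it is done.

Besides the shell and the picture viewer there is one more tool, called after "Request:" as name(argument=value, ...) on one line, values as JSON. play_rows: Moves the arm, as the interface text tells. Its arguments: {"type":"object","properties":{"steps":{"type":"array","items":{"type":"number"}}},"required":["steps"]}

```bash
ls; mkdir -p pics
python3 - <<'E'
from station import *
import cv2,numpy as np
s=read_state();print(s)
for n in ["scene","top"]:
    im=snapshot(n);cv2.imwrite(f"pics/{n}0.png",im);print(n,camera_params(n))
print(camera_params("wrist"))
a=cv2.imread("pics/scene0.png");b=cv2.imread("pics/top0.png")
E
```

```text
pics
{'clock': 0.0, 'joint_positions': array([-1.44139704e+00,  2.77129677e-01, -2.79011052e-02,  1.26801718e+00,
        1.31849367e-05,  1.46739558e+00]), 'dq': array([-0.00031634,  0.00219551,  0.00017505,  0.00010001, -0.00089759,
       -0.00023914]), 'joint_torque': array([-1.83992532e-03, -4.45512235e+01,  2.95200795e+01,  1.65139855e-02,
       -9.76538445e-05, -1.08459793e-05]), 'tcp_pos': array([ 0.14406965, -0.6072672 ,  0.19285235]), 'orientation': array([ 9.93232535e-01,  1.16137265e-01, -8.04246717e-06, -1.12580650e-03]), 'force': array([0.35559947, 0.2927813 , 0.99899158]), 'moment': array([-0.01757032, -0.00022247, -0.00129219]), 'gripper_force': 0.0, 'finger_gap': 0.08553071116656313}
scene {'mtx': array([[360.96619504,   0.        , 252.56234158],
       [  0.        , 360.96619504, 189.22680982],
       [  0.        ,   0.        ,   1.        ]]), 'k1': -0.08170562304948006, 'rvec': array([ 1.97158884,  1.01955192, -0.5736057 ]), 'tvec': array([-0.37484437, -0.16680274,  1.57309999])}
top {'mtx': array([[470.26000372,   0.        , 258.49652328],
       [  0.        , 470.26000372, 193.39831472],
       [  0.        ,   0.        ,   1.        ]]), 'k1': -0.04727636295841846, 'rvec': array([ 2.16287173, -2.03630493,  0.21810625]), 'tvec': array([0.05005254, 0.58656918, 1.36801264])}
{'mtx': array([[343.1324357 ,   0.        , 248.92062028],
       [  0.        , 343.1324357 , 189.20260646],
       [  0.        ,   0.        ,   1.        ]]), 'k1': -0.03185135544776051, 'rvec': array([-2.27293085,  1.79704231,  0.27036364]), 'tvec': array([-0.62296363, -0.03849335,  0.37935218])}
```

View pics/top0.png

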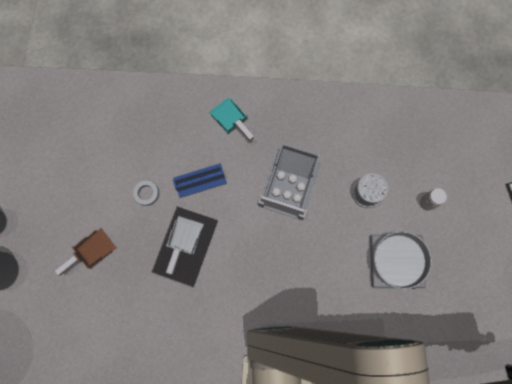

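View pics/scene0.png

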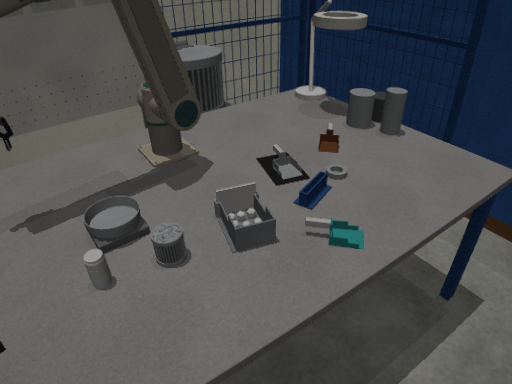

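Top view: the bin is at about (290,180) with its mouth and gate toward the robot at (284,207). The rack is at (200,180), the mat and grey scoop at (185,245), the scale pan at (400,260), the screen at (371,188), the can at (435,198) and the gauge at (146,193). The turquoise and brown scoops are decoys.

```bash
cat > h.py <<'E'
from station import *
import cv2,numpy as np
from scipy.spatial.transform import Rotation as R
def cam(n):
    p=camera_params(n);p['R']=cv2.Rodrigues(p['rvec'])[0];p['C']=-p['R'].T@p['tvec'];return p
def rays(p,uv):
    uv=np.asarray(uv,float).reshape(-1,2)
    d=np.array([p['k1'],0,0,0,0.])
    # r_d = r(1+k1 r^2)
    n=cv2.undistortPointsIter(uv.reshape(-1,1,2),p['mtx'],d,None,None,(3,50,1e-10)).reshape(-1,2)
    v=np.c_[n,np.ones(len(n))]@p['R'];return v/np.linalg.norm(v,axis=1)[:,None]
def onplane(p,uv,z):
    v=rays(p,uv);return p['C']+v*((z-p['C'][2])/v[:,2])[:,None]
def proj(p,X):
    return cv2.projectPoints(np.asarray(X,float).reshape(-1,1,3),p['rvec'],p['tvec'],p['mtx'],np.array([p['k1'],0,0,0,0.]))[0].reshape(-1,2)
def tri(obs): # list of (cam,uv)
    A=np.zeros((3,3));b=np.zeros(3)
    for p,uv in obs:
        v=rays(p,uv)[0];M=np.eye(3)-np.outer(v,v);A+=M;b+=M@p['C']
    X=np.linalg.solve(A,b)
    return X,[np.linalg.norm(proj(p,X)[0]-uv) for p,uv in obs]
def tool():
    s=read_state();return R.from_quat(s['orientation']),s['tcp_pos'],s
def big(m,k=1):
    c,_=cv2.findContours(m.astype(np.uint8),cv2.RETR_EXTERNAL,cv2.CHAIN_APPROX_NONE)
    return sorted(c,key=cv2.contourArea)[::-1][:k]
E
python3 - <<'E'
from h import *
np.set_printoptions(precision=4,suppress=True)
t=cv2.imread('pics/top0.png');p=cam('top');print('C',p['C'],cam('scene')['C'])
w=cam('wrist');r,x,s=tool()
print('wrist cam in tool',r.inv().apply(w['C']-x)); print('cam axes in tool (rows x,y,z)',r.inv().apply(w['R'])); print(r.as_matrix())
hsv=cv2.cvtColor(t,cv2.COLOR_BGR2HSV)
def rect(m,name,z):
    for c in big(m):
        q=cv2.boxPoints(cv2.minAreaRect(c));P=onplane(p,q,z)
        print(name,'px',q.mean(0),'ctr',P.mean(0)[:2],'sides',np.linalg.norm(P[1]-P[0]),np.linalg.norm(P[2]-P[1]),'ang',np.degrees(np.arctan2(*(P[1]-P[0])[1::-1])))
blue=(hsv[...,0]>105)&(hsv[...,0]<130)&(hsv[...,1]>120); rect(blue,'rack',.006)
blk=(hsv[...,2]<45); blk[:, :100]=0;blk[:,240:]=0;blk[:200]=0;blk[300:]=0
m=cv2.morphologyEx(blk.astype(np.uint8),cv2.MORPH_CLOSE,np.ones((25,25)));rect(m,'mat',.003)
a=cv2.resize(t[135:225,250:330],None,fx=7,fy=6.5,interpolation=cv2.INTER_CUBIC)
def cr(y0,y1,x0,x1,f): return cv2.resize(t[y0:y1,x0:x1],None,fx=f,fy=f,interpolation=cv2.INTER_CUBIC)
A=cr(140,225,250,330,5);B=cr(200,290,150,222,5)
H=max(A.shape[0],B.shape[0]);z=lambda i:cv2.copyMakeBorder(i,0,H-i.shape[0],0,0,0)
cv2.imwrite('pics/crop1.png',np.hstack([z(A),z(B)]));print(A.shape,B.shape)
E
```

```text
C [0.2722 0.059  1.463 ] [ 1.3747 -0.4718  0.7285]
wrist cam in tool [ 0.074  -0.001  -0.1801]
cam axes in tool (rows x,y,z) [[-0.0002  1.     -0.0006]
 [-0.9562 -0.0003 -0.2926]
 [-0.2926  0.0005  0.9562]]
[[ 0.973   0.2307 -0.0003]
 [ 0.2307 -0.973   0.0021]
 [ 0.0002 -0.0021 -1.    ]]
rack px [201.8919 186.6487] ctr [0.6068 0.2678] sides 0.15110327308367322 0.018466944302393054 ang -68.91729304544883
(425, 400, 3) (450, 360, 3)
```

View pics/crop1.png

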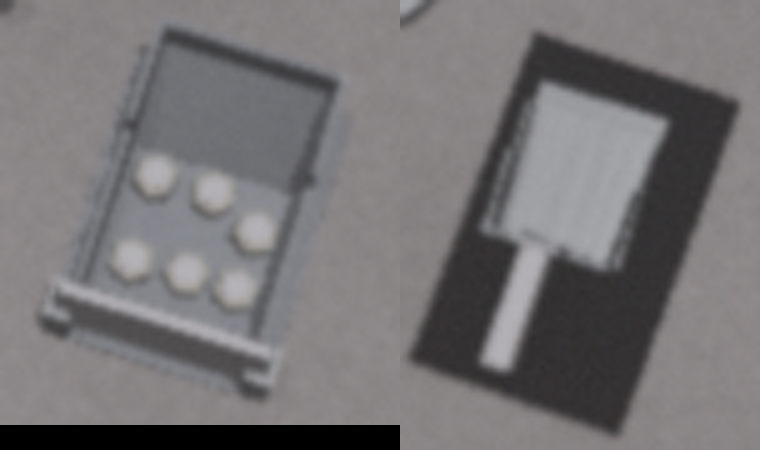

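The crop shows the gate's top edge from (55,285) to (272,355) and all six chips upright in the bin. The scoop lies on the mat with its handle end at about (497,370) and its lip toward the upper right.

Run:
```python
from h import *
np.set_printoptions(precision=4,suppress=True)
p=cam('top');
P=onplane(p,[[261,197.5],[304.4,211]],.099);print('gate top',P,np.linalg.norm(P[0]-P[1]),P.mean(0),np.degrees(np.arctan2(*(P[0]-P[1])[1::-1])))
f=lambda x,y:[150+(x-400)/5,200+y/5]
m=onplane(p,[f(535,33),f(738,103),f(620,436),f(410,358)],.003);print('mat',m,m.mean(0),np.linalg.norm(m[0]-m[1]),np.linalg.norm(m[1]-m[2]),np.degrees(np.arctan2(*(m[1]-m[2])[1::-1])))
h=onplane(p,[f(535,250),f(498,370)],.061);print('handle',h,np.linalg.norm(h[0]-h[1]))
l=onplane(p,[f(545,82),f(668,122)],.022);print('lip',l)
t=cv2.imread('pics/top0.png')
g=cv2.cvtColor(t,cv2.COLOR_BGR2GRAY)
b=lambda x,y:[250+x/5,140+y/5]
c=onplane(p,[b(157,175),b(213,192),b(256,232),b(131,260),b(187,273),b(236,289)],.030);print('chips',c)
bc=onplane(p,[b(165,30),b(340,80)],.085);print('bin back corners',bc)
# pan ellipse
cc=cv2.HoughCircles(g[220:300,360:440],cv2.HOUGH_GRADIENT,1,50,param1=80,param2=15,minRadius=20,maxRadius=34);print(cc)
if cc is not None:
    u,v,r=cc[0,0];print('pan',onplane(p,[[360+u,220+v],[360+u+r,220+v]],.076))
```

```text
gate top [[ 0.5629  0.0765  0.099 ]
 [ 0.5299 -0.0536  0.099 ]] 0.13421681595072021 [0.5464 0.0114 0.099 ] 75.77543659510604
mat [[0.538  0.3416 0.003 ]
 [0.5011 0.2094 0.003 ]
 [0.2913 0.2653 0.003 ]
 [0.3301 0.3991 0.003 ]] [0.4151 0.3039 0.003 ] 0.13722722305080537 0.2170849932297372 -14.91848205168999
handle [[0.3961 0.3176 0.061 ]
 [0.3242 0.3327 0.061 ]] 0.0735004397579077
lip [[0.504  0.3287 0.022 ]
 [0.4836 0.2499 0.022 ]]
chips [[ 0.6537  0.0176  0.03  ]
 [ 0.6448 -0.0182  0.03  ]
 [ 0.6206 -0.0462  0.03  ]
 [ 0.5979  0.031   0.03  ]
 [ 0.5917 -0.0043  0.03  ]
 [ 0.5833 -0.0353  0.03  ]]
bin back corners [[ 0.7314  0.0188  0.085 ]
 [ 0.7057 -0.0896  0.085 ]]
[[[40.5 38.5 26.6]]]
pan [[ 0.409  -0.3439  0.076 ]
 [ 0.4135 -0.4227  0.076 ]]
```

```bash
cat >> h.py <<'E'
from scipy.spatial.transform import Slerp
def down(a,pitch=0):
    """tool pointing down, tool x at world yaw a deg; pitch: turn about tool y (deg)"""
    a=np.radians(a);M=np.array([[np.cos(a),np.sin(a),0],[np.sin(a),-np.cos(a),0],[0,0,-1]])
    return R.from_matrix(M)*R.from_rotvec([0,np.radians(pitch),0])
def plan(ways,start=None):
    """ways: list of (pos,R,nrows,grip). prints rows in tool axes"""
    r,x,_=tool()
    if start is not None: x,r=start
    out=[]
    for pos,rt,n,g in ways:
        sl=Slerp([0,1],R.concatenate([r,rt]));x0=x.copy()
        for i in range(1,n+1):
            t=i/n
            d=np.round(r.inv().apply(x0+(np.array(pos)-x0)*t-x),4 if i==n else 3)
            w=np.round((r.inv()*sl(t)).as_rotvec(degrees=True),1)
            x=x+r.apply(d);r=r*R.from_rotvec(w,degrees=True)
            out.append([g,*d,*w])
    for k in range(0,len(out),5):
        print('['+', '.join('%g'%(v+0.0) for o in out[k:k+5] for v in o)+']', 'MAX' if max(max(map(abs,o[1:4])) for o in out[k:k+5])>.0625 or max(max(map(abs,o[4:])) for o in out[k:k+5])>10.7 else '')
    return x,r
E
python3 - <<'E'
from h import *
plan([((.54,-.01,.25),down(75.8),15,.085)])
E
```

```text
[0.085, 0.035, -0.033, -0.004, 0, 0, -4.2, 0.085, 0.037, -0.03, -0.003, 0, 0, -4.1, 0.085, 0.039, -0.027, -0.004, 0, 0, -4.2, 0.085, 0.041, -0.024, -0.004, 0, 0, -4.2, 0.085, 0.043, -0.022, -0.004, 0, 0, -4.1] 
[0.085, 0.044, -0.018, -0.003, 0, 0, -4.2, 0.085, 0.046, -0.015, -0.004, 0, 0, -4.2, 0.085, 0.046, -0.011, -0.004, 0, -0.1, -4.1, 0.085, 0.047, -0.008, -0.004, -0.1, 0, -4.2, 0.085, 0.048, -0.005, -0.003, 0, 0, -4.1] 
[0.085, 0.047, -0.001, -0.004, 0, 0, -4.2, 0.085, 0.048, 0.002, -0.004, 0, 0, -4.2, 0.085, 0.048, 0.006, -0.004, 0, 0, -4.1, 0.085, 0.047, 0.009, -0.004, 0, 0, -4.2, 0.085, 0.0457, 0.0123, -0.0036, 0, 0, -4.2]
```

Request:
play_rows(steps=[0.085, 0.035, -0.033, -0.004, 0, 0, -4.2, 0.085, 0.037, -0.03, -0.003, 0, 0, -4.1, 0.085, 0.039, -0.027, -0.004, 0, 0, -4.2, 0.085, 0.041, -0.024, -0.004, 0, 0, -4.2, 0.085, 0.043, -0.022, -0.004, 0, 0, -4.1])

```text
clock: 0.72
tcp_pos: [0.2763, -0.407, 0.2126]
orientation: [0.956, 0.295, 0.0, -0.0]
force: [0.1, -0.7, 0.8]
finger_gap: 0.0849
gripper_force: 0.0
```

Request:
play_rows(steps=[0.085, 0.044, -0.018, -0.003, 0, 0, -4.2, 0.085, 0.046, -0.015, -0.004, 0, 0, -4.2, 0.085, 0.046, -0.011, -0.004, 0, 0, -4.1, 0.085, 0.047, -0.008, -0.004, 0, 0, -4.2, 0.085, 0.048, -0.005, -0.003, 0, 0, -4.1])

```text
clock: 1.35
tcp_pos: [0.4087, -0.2081, 0.2309]
orientation: [0.887, 0.462, -0.0, -0.0]
force: [0.6, -0.4, 0.5]
finger_gap: 0.0853
gripper_force: 0.0
```

Request:
play_rows(steps=[0.085, 0.047, -0.001, -0.004, 0, 0, -4.2, 0.085, 0.048, 0.002, -0.004, 0, 0, -4.2, 0.085, 0.048, 0.006, -0.004, 0, 0, -4.1, 0.085, 0.047, 0.009, -0.004, 0, 0, -4.2, 0.085, 0.046, 0.012, -0.004, 0, 0, -4.2])

```text
clock: 1.98
tcp_pos: [0.5403, -0.0088, 0.2507]
orientation: [0.788, 0.616, -0.0, -0.0]
force: [0.1, -0.7, 0.4]
finger_gap: 0.0846
gripper_force: 0.0
```

Run:
```python
from h import *
np.set_printoptions(precision=4,suppress=True)
import pickle
s=read_state();print(s['clock'],s['tcp_pos'],s['orientation'],s['joint_positions'],s['force'])
p=cam('wrist');im=snapshot('wrist');cv2.imwrite('pics/w1.png',im);pickle.dump(p,open('w1.pkl','wb'))
print(proj(p,[[.5464,.0114,.099]]))
```

```text
1.975 [ 0.5403 -0.0088  0.2507] [ 0.7881  0.6156 -0.0003 -0.0002] [-0.1358  0.1015 -0.1202  1.3498 -0.0002  1.6796] [ 0.105  -0.6787  0.3536]
[[251.1879 142.389 ]]
```

View pics/w1.png

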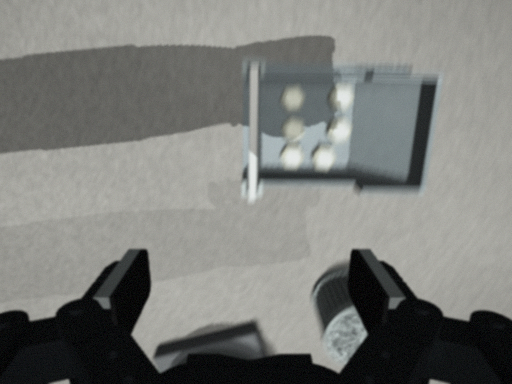

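The wrist view shows the gate's top edge as a bright strip at u≈253, v≈62–200. The bin and chips are to its right. The camera's left–right axis lines up with the bin's x axis.

Run:
```python
from h import *
import pickle
np.set_printoptions(precision=4,suppress=True)
p=pickle.load(open('w1.pkl','rb'));g=cv2.cvtColor(cv2.imread('pics/w1.png'),cv2.COLOR_BGR2GRAY)
# column-profile of the strip per row
pts=[]
for v in range(70,198,4):
    row=g[v,240:268].astype(int); 
    j=row.argmax(); m=np.where(row>row.max()-25)[0]; pts.append((v,240+m.min(),240+m.max(),row.max()))
print(pts[::4])
print('vert', g[50:215:1,253][::3])
tg=cv2.cvtColor(cv2.imread('pics/top0.png'),cv2.COLOR_BGR2GRAY)
m=np.zeros_like(tg);m[193:216,256:310]=(tg[193:216,256:310]>175)
c=big(m)[0];q=cv2.boxPoints(cv2.minAreaRect(c));print('top strip',q)
```

```text
[(70, np.int64(251), np.int64(257), np.int64(175)), (86, np.int64(251), np.int64(256), np.int64(180)), (102, np.int64(250), np.int64(256), np.int64(179)), (118, np.int64(250), np.int64(256), np.int64(178)), (134, np.int64(240), np.int64(264), np.int64(181)), (150, np.int64(240), np.int64(267), np.int64(180)), (166, np.int64(250), np.int64(255), np.int64(230)), (182, np.int64(250), np.int64(255), np.int64(231))]
vert [106 101 113 119 139 158 166 179 182 179 180 180 178 182 177 180 179 180
 180 176 178 175 175 176 175 177 171 174 170 174 173 172 171 168 180 226
 231 230 230 229 230 230 230 229 230 229 230 231 229 222 199 178 157 163
 166]
top strip [[286. 193.]
 [288. 193.]
 [288. 195.]
 [286. 195.]]
```

Run:
```python
from h import *
import pickle
np.set_printoptions(precision=4,suppress=True)
p=pickle.load(open('w1.pkl','rb'));t=cam('top')
P=onplane(p,[[253.9,65.5],[252.6,200.5],[253.3,130]],.099);print(P,np.linalg.norm(P[0]-P[1]),P[:2].mean(0),np.degrees(np.arctan2(*(P[0]-P[1])[1::-1])))
# height: shared ends, wrist vs top
for a,b in [((253.9,65.5),(261,197.5)),((252.6,200.5),(304.4,211))]: print(tri([(p,np.array(a)),(t,np.array(b))]))
# chips in wrist view
im=cv2.imread('pics/w1.png');h=cv2.cvtColor(im,cv2.COLOR_BGR2HSV)
c=onplane(p,[[292,97],[343,97],[293,129],[339,131],[291,155],[322,157]],.030)
M=P[:2].mean(0);a=np.radians(-14.2);u=np.array([np.cos(a),np.sin(a)]);v=np.array([-u[1],u[0]])
o=M[:2]+.0857*u;print('bin',o);print('chips bin',[(round((d-o)@u,4),round((d-o)@v,4)) for d in c[:,:2]])
```

```text
[[ 0.5658  0.0794  0.099 ]
 [ 0.5335 -0.0468  0.099 ]
 [ 0.5512  0.0225  0.099 ]] 0.13034835016766244 [0.5496 0.0163 0.099 ] 75.62757620144787
(array([0.5658, 0.0783, 0.0865]), [np.float64(1.8944558146683397), np.float64(0.5703594094850507)])
(array([ 0.5328, -0.0544,  0.0791]), [np.float64(1.0881824546499028), np.float64(0.3946596456565917)])
bin [ 0.6327 -0.0047]
chips bin [(np.float64(-0.0412), np.float64(0.035)), (np.float64(0.0166), np.float64(0.0354)), (np.float64(-0.0387), np.float64(-0.001)), (np.float64(0.015), np.float64(-0.003)), (np.float64(-0.0399), np.float64(-0.0317)), (np.float64(-0.0029), np.float64(-0.0339))]
```

Run:
```python
from h import *
plan([((.5496,.0163,.145),down(75.6),4,.085)])
```

```text
[0.085, 0.005, 0, 0.027, 0, -0.1, 0.2, 0.085, 0.006, 0, 0.026, 0.1, 0, 0.2, 0.085, 0.005, 0.001, 0.027, 0, -0.1, 0.1, 0.085, 0.0055, -0.0003, 0.0261, 0, -0.1, 0.2]
```

Request:
play_rows(steps=[0.085, 0.011, 0.001, 0.053, 0, 0, 0.2, 0.085, 0.011, 0, 0.053, 0, 0, 0, 0.085, 0, 0, 0, 0, 0, 0])

```text
clock: 2.4
tcp_pos: [0.5411, 0.0117, 0.1401]
orientation: [0.79, 0.614, -0.004, -0.004]
force: [0.1, 0.0, 1.0]
finger_gap: 0.0849
gripper_force: 0.0
```

Run:
```python
from h import *
import pickle
np.set_printoptions(precision=4,suppress=True)
s=read_state();p=cam('wrist');im=snapshot('wrist');cv2.imwrite('pics/w2.png',im);pickle.dump(p,open('w2.pkl','wb'))
print(s['tcp_pos'])
g=cv2.cvtColor(im,cv2.COLOR_BGR2GRAY)
e=proj(p,[[.5658,.0794,.099],[.5335,-.0468,.099]]);print('expected ends',e)
for v in np.linspace(e[0,1]+12,e[1,1]-12,7).astype(int):
    r=g[v,225:285].astype(int);d=np.diff(cv2.GaussianBlur(g[v:v+1,225:285].astype(float),(5,1),0)[0]);print(v,225.5+d.argmax(),225.5+d.argmin(),r[::3])
print(g[max(0,int(e[0,1])-30):int(e[0,1])+30:2,int(e[0,0])],'|',g[int(e[1,1])-30:int(e[1,1])+30:2,int(e[1,0])])
```

```text
[0.5411 0.0117 0.1401]
expected ends [[263.0278  90.0379]
 [260.7607 275.2249]]
102 256.5 268.5 [110 109 116 118 119 117 116 128 136 114  99 175 191 192 183 113 139 131
 112 110]
128 256.5 267.5 [110 114 112 113 116 115 109 108 110 107 105 182 188 186 165 105 106 109
 104 108]
155 256.5 267.5 [185 181 179 176 181 180 174 178 186 152 115 183 183 184 147 108 107 108
 107 110]
182 270.5 266.5 [179 173 175 185 183 181 187 182 181 181 142 183 181 180 126 133 173 172
 177 179]
209 270.5 265.5 [167 170 168 166 170 169 165 165 165 158 136 163 156 148 101 128 166 165
 162 171]
236 253.5 265.5 [173 170 169 165 164 169 163  77  57  61 209 237 236 220  76  54  46  45
  45  48]
263 254.5 263.5 [168 167 169 172 173 173 174 185 192 178 222 235 235 208 203 195 178 163
 162 163]
[109 112 115 117 112 112 110 113 118 114 114 119 135 143 141 128  92  83
 143 188 189 188 187 191 191 189 188 188 189 188] | [237 236 235 235 236 236 236 234 235 235 234 233 234 233 232 234 232 228
 181 167 162 164 164 163 165 173 167 164 165 178]
```

View pics/w2.png

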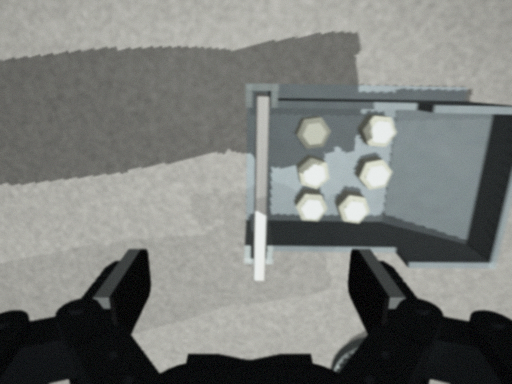

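In the close view the gate's top strip runs from about (262.6,96) to (258.6,281). Chip centres are (314,132), (379,130), (314,172), (376,174), (311,207) and (353,208).

Run:
```python
from h import *
import pickle
np.set_printoptions(precision=4,suppress=True)
p1=pickle.load(open('w1.pkl','rb'));p=pickle.load(open('w2.pkl','rb'));t=cam('top')
E=np.array([[262.6,96],[258.7,281]])
for z in (.09,.099,.105):
    P=onplane(p,E,z);print(z,P.mean(0),np.linalg.norm(P[0]-P[1]),np.degrees(np.arctan2(*(P[0]-P[1])[1::-1])))
for a,b in [((253.9,67),E[0]),((252.6,201),E[1])]: print(tri([(p1,np.array(a)),(p,b)]))
P=onplane(p,E,.099);M=P.mean(0)[:2]
c=onplane(p,[[314,132],[314,172],[311,207],[379,130],[376,174],[353,208]],.030)
a=np.radians(np.degrees(np.arctan2(*(P[0]-P[1])[1::-1]))-90);u=np.array([np.cos(a),np.sin(a)]);v=np.array([-u[1],u[0]])
o=M+.0857*u;print('bin',o,np.degrees(a));print('chips',[tuple(np.round([(d-o)@u,(d-o)@v],4)) for d in c[:,:2]])
b=onplane(p,[[246,248],[405,247]],.06);print('side wall outer top edge +-y?',[tuple(np.round([(d-o)@u,(d-o)@v],4)) for d in b[:,:2]])
plan([((*(M),.10),down(np.degrees(a)+90),3,.085),((*M,.068),down(np.degrees(a)+90),2,.085)])
# rack in top view
t0=cv2.imread('pics/top0.png');h=cv2.cvtColor(t0,cv2.COLOR_BGR2HSV)
m=((h[...,0]>100)&(h[...,0]<135)&(h[...,1]>90))
m=cv2.morphologyEx(m.astype(np.uint8),cv2.MORPH_CLOSE,np.ones((7,7)))
q=cv2.boxPoints(cv2.minAreaRect(big(m)[0]));print(q)
for z in (.006,.061):
    Q=onplane(t,q,z);print(Q.mean(0),np.linalg.norm(Q[1]-Q[0]),np.linalg.norm(Q[2]-Q[1]),np.degrees(np.arctan2(*(Q[1]-Q[0])[1::-1])))
```

```text
0.09 [0.5473 0.0095 0.09  ] 0.13689656711740217 75.10413055854524
0.099 [0.5478 0.0124 0.099 ] 0.13154064136914326 75.10413055854524
0.105 [0.5481 0.0144 0.105 ] 0.12797002420363737 75.10413055854521
(array([0.5645, 0.077 , 0.1269]), [np.float64(0.3879390103126164), np.float64(0.5976217196632794)])
(array([ 0.5337, -0.0422,  0.1139]), [np.float64(0.8028371025567484), np.float64(1.141484908549737)])
bin [ 0.6306 -0.0096] -14.895869441454762
chips [(np.float64(-0.0399), np.float64(0.0347)), (np.float64(-0.0377), np.float64(0.0)), (np.float64(-0.0383), np.float64(-0.0324)), (np.float64(0.0147), np.float64(0.0372)), (np.float64(0.0166), np.float64(-0.001)), (np.float64(-0.0004), np.float64(-0.0328))]
side wall outer top edge +-y? [(np.float64(-0.0959), np.float64(-0.0588)), (np.float64(0.0375), np.float64(-0.0561))]
[0.085, 0.001, 0.001, 0.014, -0.1, 0, 0.2, 0.085, 0.001, 0.001, 0.015, -0.1, 0, 0.2, 0.085, 0.0004, 0.0015, 0.0143, -0.1, 0.1, 0.2, 0.085, 0, 0, 0.016, 0, 0, 0, 0.085, 0, 0, 0.016, 0, 0, 0] 
[[172.1189 177.8865]
 [219.9027 163.1838]
 [225.8919 182.6487]
 [178.1081 197.3514]]
[0.6273 0.2789 0.006 ] 0.16011509219807832 0.06776057744971638 -68.82676313620193
[0.6139 0.2706 0.061 ] 0.15407104117849968 0.06520273994920427 -68.82676313620195
```

Request:
play_rows(steps=[0.085, 0.001, 0.001, 0.014, 0, 0, 0.2, 0.085, 0.001, 0.001, 0.015, -0.1, 0, 0.2, 0.085, 0, 0.0015, 0.014, -0.2, 0, 0.2, 0.085, 0, 0, 0.016, 0, 0, 0, 0.085, 0, 0, 0.016, 0, 0, 0])

```text
clock: 3.08
tcp_pos: [0.5502, 0.0117, 0.0688]
orientation: [0.793, 0.609, 0.001, 0.002]
force: [0.8, -0.2, 1.1]
finger_gap: 0.0852
gripper_force: 0.0
```

Request:
play_rows(steps=[0.0, 0, 0, 0, 0, 0, 0, 0.0, 0, 0, 0, 0, 0, 0, 0.0, 0, 0, 0, 0, 0, 0, 0.0, 0, 0, 0, 0, 0, 0, 0.0, 0, 0, 0, 0, 0, 0])

```text
clock: 3.7
tcp_pos: [0.5507, 0.0118, 0.0704]
orientation: [0.793, 0.609, 0.002, 0.002]
force: [-0.7, 0.1, 0.3]
finger_gap: 0.0001
gripper_force: 0.0
```

Run:
```python
from h import *
s=read_state();print(s['clock'],s['tcp_pos'],s['orientation'],s['force'],s['moment'],s['finger_gap'],s['gripper_force'])
rr,x,_=tool();print(rr.as_matrix().round(3))
z=x.copy();z[2]=.15
a=plan([((x[0],x[1],.150),rr,2,0),(((x[0]+.6273)/2,.14,.16),down(90),3,0),((.6273,.2789,.16),down(111.2),4,0)])
```

```text
3.7 [0.55065136 0.01177588 0.07040946] [0.79314165 0.60902991 0.00186454 0.0023264 ] [-0.73447729  0.08073777  0.34843684] [-0.02407832  0.0069415  -0.00609774] 8.19969985457159e-05 0.0
[[ 0.258  0.966  0.006]
 [ 0.966 -0.258 -0.001]
 [ 0.     0.006 -1.   ]]
[0, 0, 0, -0.04, 0, 0, 0, 0, 0, 0.0005, -0.0396, 0, 0, 0, 0, 0.045, 0.001, -0.003, 0.1, 0, -5, 0, 0.044, 0.005, -0.004, 0.1, 0, -5, 0, 0.0435, 0.0095, -0.003, 0.1, 0, -5] 
[0, 0.035, 0.01, 0, 0, 0, -5.3, 0, 0.033, 0.012, 0, 0, 0, -5.3, 0, 0.033, 0.016, 0, 0, 0, -5.3, 0, 0.0305, 0.0189, -0.0001, 0, 0.1, -5.3]
```

Run:
```python
from h import *
import pickle
p=cam('wrist');im=snapshot('wrist');cv2.imwrite('pics/w3.png',im);pickle.dump(p,open('w3.pkl','wb'))
p=cam('wrist');print(proj(p,[read_state()['tcp_pos'],[.5478,.0124,.099]]))
```

```text
[[250.79056618 222.99896346]
 [245.64741997 246.00877239]]
```

View pics/w3.png

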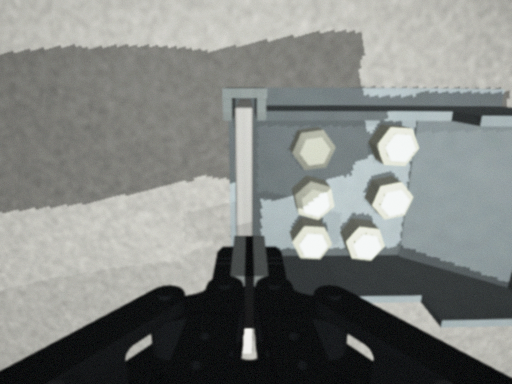

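Run:
```python
from h import *
import pickle
np.set_printoptions(precision=4,suppress=True)
p2=pickle.load(open('w2.pkl','rb'));p=pickle.load(open('w3.pkl','rb'))
g=cv2.cvtColor(cv2.imread('pics/w3.png'),cv2.COLOR_BGR2GRAY)
print(g[96:120:2,244],g[320:370:3,249]);print(g[130,225:265:2],g[200,225:265:2],g[345,235:262:2])
for a,b in [((262.6,96),(244,108)),((258.7,281),(249,358))]: print(tri([(p2,np.array(a)),(p,np.array(b))]))
for z in (.07,.099): 
    P=onplane(p,[(244,108),(249,358)],z);print(z,P,np.linalg.norm(P[0]-P[1]))
g2=cv2.cvtColor(cv2.imread('pics/w2.png'),cv2.COLOR_BGR2GRAY);print(g2[270:300:2,259],g2[86:106:2,262])
```

```text
[156 122  91  99  99 113 182 209 209 210 208 207] [ 30  30  30 231 241 241 241 241 240 240 239 223 204 139  11  10   9]
[133 131 124 121 120 150 204 212 211 210 211 213 215 187 115 107 115 122
 122 122] [209 212 199 199 201 179 188 209 209 205 203 205 200 175 108  99 102 121
 177 172] [ 12  17  15  27 171 239 240 240 226 190 118  12  18  19]
(array([0.5645, 0.0763, 0.1078]), [np.float64(0.030108549897185168), np.float64(0.044378901771723385)])
(array([ 0.5326, -0.0476,  0.1054]), [np.float64(1.2606000676766151), np.float64(1.7144304755425919)])
0.07 [[ 0.5636  0.0741  0.07  ]
 [ 0.525  -0.0803  0.07  ]] 0.15912013702961034
0.099 [[ 0.5643  0.0758  0.099 ]
 [ 0.5319 -0.0537  0.099 ]] 0.1335600060092406
[234 234 233 232 233 207 172 158 163 165 163 164 167 170 165] [142 142 125  91  87 148 190 188 191 192]
```

Request:
play_rows(steps=[0, 0, 0, -0.01, 0, 0, 0, 0, 0, 0, -0.01, 0, 0, 0, 0, 0, 0, 0, 0, 0, 0])

```text
clock: 4.12
tcp_pos: [0.5517, 0.0117, 0.0917]
orientation: [0.793, 0.609, 0.003, 0.003]
force: [0.2, 1.1, -0.5]
finger_gap: 0.0002
gripper_force: 0.0
```

Run:
```python
from h import *
im=snapshot('wrist');cv2.imwrite('pics/w4.png',im);print(read_state()['force'])
g=cv2.cvtColor(im,cv2.COLOR_BGR2GRAY);g3=cv2.cvtColor(cv2.imread('pics/w3.png'),cv2.COLOR_BGR2GRAY)
for v in (100,104,108,112,130,200,345,355,360): print(v,g[v,230:266:2],g3[v,230:266:2])
for v in range(228,330,8): print(v,g3[v,228:272:2])
```

```text
[ 0.96111732 -0.79856202 -0.18979953]
100 [143  79  84 101  97  95  94 100  94 101 105  85 129 159 157 161 137 121] [147  94  68  98 105  94  93  91  96  94 101 109  85  97 154 157 158 157]
104 [149  77  87 126 126 124 122 126 127 117 106  87 133 158 160 155 122  84] [152  94  69  98  95  95 100  99 101  98  96 105  87 101 156 161 158 161]
108 [143  80 141 200 211 211 206 210 212 195 127  88 131 161 161 156 118  84] [151  96  87 163 183 186 183 182 185 186 182 138  89 101 157 159 160 154]
112 [145  84 139 203 208 208 209 209 212 196 126  95 128 152 156 153 135 122] [154 100  97 187 208 209 210 209 213 215 211 151  90  97 154 157 156 157]
130 [124 119 148 198 207 208 208 208 209 191 124 107 108 119 123 120 119 122] [122 120 124 186 208 210 211 209 213 211 209 151 107 111 122 120 123 121]
200 [193 200 184 181 202 205 203 199 202 183 123 103 105 109 151 183 185 186] [199 198 192 173 201 207 205 202 202 208 196 139 102 105 107 155 179 158]
345 [ 12  15  13  15  15  12  61 169 192 192 194 199 163  47   9  21  19  13] [  7  15  13  15  16   9  90 227 239 241 236 203 170  56  17   5  14  15
[... 597 characters left out ...]
9 66 76 75 76 75 67 41 17 19]
260 [ 9 25 59 75 71 71 72 72 60 22  8 10 24 63 71 74 75 75 73 53 20 17]
268 [23 38 69 72 74 73 73 74 58 17 13 12 20 59 77 70 74 77 75 69 31 21]
276 [ 14  32  49  66  94 111 118 116  84  25  20  18  32  89 118 116 109  96
  70  46  26  13]
284 [19 16 14 13 13 14 13 59 88 32 32 24 34 91 54 19 16 14 16 16 16 19]
292 [13 12 15 12 13 15 10 13 17 29 26 29 26 15 13 11 14 17 17  8 13 16]
300 [ 0 11 10  7 14 14 15 15 21 25 25 27 26 21 12 14 16 13 17 13 16 17]
308 [11 15 11  7 14 14 20 13 21 21 29 26 30 22 11 19 10 14 15 13 14 13]
316 [21 12  9 14 17 11 21 12 19 27 29 25 21 17 11 20 13 18 17 16 14 12]
324 [12 11 10 15 14 24 21 20 26 19 28 29 22 21 18 16 15 11 16 13 12 12]
```

Run:
```python
from h import *
im=snapshot('scene');p=cam('scene');x=read_state()['tcp_pos']
q=proj(p,[x,x+[0,0,.019],x+[0,0,.073],[.5478,.0124,.099],[.5645,.077,.099],[.5326,-.0485,.099],[.5478,.0124,.004]]);print(q,x)
np.save('sc.npy',q)
u0,v0=int(q[0,0])-50,int(q[0,1])-65
a=cv2.resize(im[v0:v0+95,u0:u0+110],None,fx=6,fy=6,interpolation=cv2.INTER_CUBIC)
for k,(c) in enumerate([(0,0,255),(0,255,0),(255,0,0),(0,255,255),(255,255,0),(255,255,0),(255,0,255)]):
    cv2.circle(a,tuple(int(i) for i in ((q[k]-[u0,v0])*6+3)),3,c,-1)
cv2.imwrite('pics/sc1.png',a)
```

```text
[[235.34121116 189.36948373]
 [235.03963142 184.36310841]
 [234.15449604 169.61691639]
 [234.89805913 186.6815194 ]
 [254.60931432 182.37964027]
 [215.84313383 190.9404428 ]
 [236.35463831 210.5533328 ]] [0.55060603 0.01178509 0.09048573]
```

View pics/sc1.png

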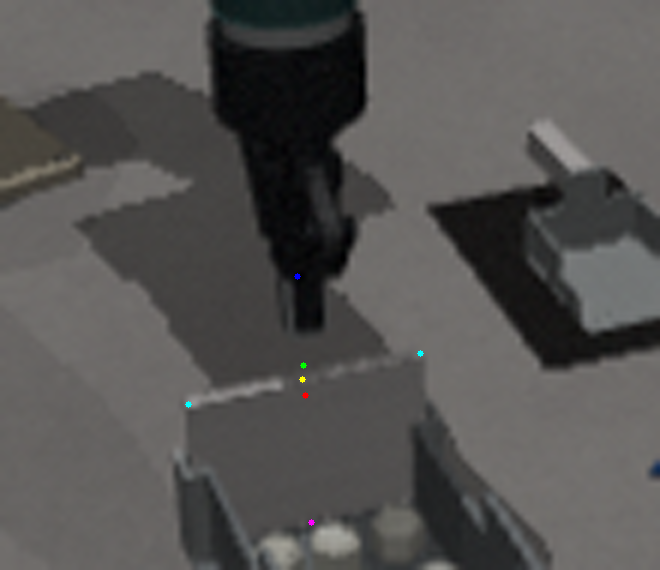

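The scene crop shows the real fingertips at (308,330), about 40 mm above the reported TCP (red dot, (305,395)). The gate dots lie on the gate's edge, so the gate measurement holds. So the tips stand about 41 mm behind the reported TCP, and I closed above the gate. I'll use that offset from here on.

Request:
play_rows(steps=[0.085, 0, -0.003, 0, 0, 0, 0, 0.085, 0, 0, 0, 0, 0, 0, 0.085, 0, 0, 0.02, 0, 0, 0, 0.085, 0, 0, 0.02, 0, 0, 0, 0.085, 0, 0, 0.021, 0, 0, 0])

```text
clock: 4.85
tcp_pos: [0.5477, 0.0125, 0.0284]
orientation: [0.793, 0.609, 0.002, 0.002]
force: [-0.0, 0.2, 0.2]
finger_gap: 0.0849
gripper_force: 0.0
```

Request:
play_rows(steps=[0.0, 0, 0, 0, 0, 0, 0, 0.0, 0, 0, 0, 0, 0, 0, 0.0, 0, 0, 0, 0, 0, 0, 0.0, 0, 0, 0, 0, 0, 0])

```text
clock: 5.35
tcp_pos: [0.5484, 0.0125, 0.0299]
orientation: [0.793, 0.609, 0.002, 0.003]
force: [-0.7, 0.7, 0.5]
finger_gap: 0.0116
gripper_force: 0.0
```

Run:
```python
from h import *
import pickle
s=read_state();print(s['clock'],s['tcp_pos'],s['force'],s['finger_gap'],s['gripper_force'])
im=snapshot('wrist');cv2.imwrite('pics/w5.png',im);pickle.dump(cam('wrist'),open('w5.pkl','wb'))
rr,x,_=tool()
plan([((x[0],x[1],.126),rr,2,0),((.585,.14,.13),down(93),3,0),((.6273,.2789,.13),down(111.2),4,0)])
```

```text
5.35 [0.54842367 0.01246245 0.02985826] [-0.73910511  0.72149195  0.46081596] 0.011633819282798231 0.0
[0, 0, 0, -0.048, 0, 0, 0, 0, 0, 0.0007, -0.048, 0, 0, 0, 0, 0.044, 0.001, -0.001, 0.1, 0, -6, 0, 0.044, 0.005, -0.002, 0.2, 0, -6, 0, 0.0433, 0.0101, -0.001, 0.1, 0, -6] 
[0, 0.034, 0.012, 0, 0, 0, -4.5, 0, 0.033, 0.015, 0, 0, 0, -4.6, 0, 0.032, 0.018, 0, 0, 0, -4.5, 0, 0.03, 0.0202, -0.0001, 0, 0, -4.6]
```

Still closing; I'll wait, then lift.

Request:
play_rows(steps=[0.0, 0, 0, 0, 0, 0, 0, 0.0, 0, 0, 0, 0, 0, 0, 0.0, 0, 0, 0, 0, 0, 0])

```text
clock: 5.78
tcp_pos: [0.5486, 0.0125, 0.0299]
orientation: [0.793, 0.609, 0.002, 0.003]
force: [-0.4, 0.1, 5.1]
finger_gap: 0.0072
gripper_force: 59.6
```

Request:
play_rows(steps=[0, 0, 0, -0.02, 0, 0, 0, 0, 0, 0, -0.03, 0, 0, 0, 0, 0, 0, -0.04, 0, 0, 0, 0, 0, 0, -0.005, 0, 0, 0])

```text
clock: 6.28
tcp_pos: [0.5492, 0.0125, 0.1262]
orientation: [0.793, 0.609, 0.003, 0.004]
force: [0.4, 0.2, -2.9]
finger_gap: 0.0068
gripper_force: 59.3
```

Run:
```python
from h import *
rr,x,_=tool()
plan([((.60,.12,.135),down(93),4,0),((.645,.232,.15),down(111.2),4,0)])
```

```text
[0, 0.029, 0.005, -0.002, 0.1, 0, -4.5, 0, 0.029, 0.008, -0.002, 0.2, 0, -4.5, 0, 0.028, 0.01, -0.002, 0.1, 0, -4.5, 0, 0.0272, 0.0119, -0.0027, 0.2, 0, -4.5, 0, 0.027, 0.013, -0.004, 0, 0, -4.5] 
[0, 0.027, 0.015, -0.004, 0, 0, -4.6, 0, 0.025, 0.016, -0.003, 0, 0, -4.5, 0, 0.0233, 0.0192, -0.0041, 0, 0, -4.6]
```

Request:
play_rows(steps=[0, 0.029, 0.005, -0.002, 0.1, 0, -4.5, 0, 0.029, 0.008, -0.002, 0.2, 0, -4.5, 0, 0.028, 0.01, -0.002, 0.1, 0, -4.5, 0, 0.027, 0.012, -0.003, 0.2, 0, -4.5, 0, 0.027, 0.013, -0.004, 0, 0, -4.5])

```text
clock: 6.9
tcp_pos: [0.6083, 0.1481, 0.134]
orientation: [0.658, 0.753, -0.004, -0.003]
force: [0.1, 0.1, -2.3]
finger_gap: 0.0074
gripper_force: 59.2
```

Request:
play_rows(steps=[0, 0.027, 0.015, -0.004, 0, 0, -4.6, 0, 0.025, 0.016, -0.003, 0, 0, -4.5, 0, 0.023, 0.019, -0.004, 0, 0, -4.6, 0, 0, 0, 0, 0, 0, 0, 0, 0, 0, 0, 0, 0])

```text
invalid input
```

Run:
```python
from h import *
import pickle
np.set_printoptions(precision=4,suppress=True)
p=cam('wrist');im=snapshot('wrist');cv2.imwrite('pics/w6.png',im);pickle.dump(p,open('w6.pkl','wb'))
s=read_state();print(s['tcp_pos'],s['orientation'],s['finger_gap'])
h=cv2.cvtColor(im,cv2.COLOR_BGR2HSV)
m=((h[...,0]>100)&(h[...,0]<130)&(h[...,1]>120)&(h[...,2]>50)).astype(np.uint8)
print('exp slot',proj(p,[[.6273,.2789,.006],[.6273,.2789,.061]]))
for c in big(m,4):
    q=cv2.boxPoints(cv2.minAreaRect(c));print(cv2.contourArea(c),q.round(1).tolist())
cv2.imwrite('pics/w6m.png',m*255)
```

```text
[0.6105 0.1519 0.1348] [ 0.6565  0.7543 -0.0009 -0.0033] 0.007046399077706665
exp slot [[295.6239  19.3336]
 [305.5468   4.4293]]
8864.0 [[248.39999389648438, 0.10000000149011612], [333.29998779296875, -14.100000381469727], [354.3999938964844, 112.4000015258789], [269.3999938964844, 126.5999984741211]]
1.0 [[318.5, 46.5], [320.0, 45.0], [320.5, 45.5], [319.0, 47.0]]
0.5 [[310.0, 5.0], [311.0, 4.0], [311.5, 4.5], [310.5, 5.5]]
0.5 [[314.5, 34.5], [315.5, 33.5], [316.0, 34.0], [315.0, 35.0]]
```

View pics/w6.png

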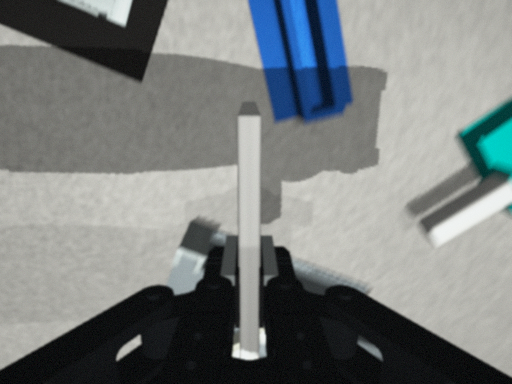

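The gate is held square in the fingers (u 238–261). The rack shows at (300,60), tilted slightly from the tool axis. The second move call was refused because I miscounted its numbers.

Request:
play_rows(steps=[0, 0.027, 0.015, -0.004, 0, 0, -4.6, 0, 0.025, 0.016, -0.003, 0, 0, -4.5, 0, 0.023, 0.019, -0.004, 0, 0, -4.6, 0, 0, 0, 0, 0, 0, 0])

```text
clock: 7.45
tcp_pos: [0.6426, 0.2331, 0.1453]
orientation: [0.564, 0.826, -0.002, -0.003]
force: [0.2, -1.3, -3.5]
finger_gap: 0.0069
gripper_force: 59.4
```

Run:
```python
from h import *
import pickle
np.set_printoptions(precision=4,suppress=True,linewidth=150)
p=cam('wrist');im=snapshot('wrist');cv2.imwrite('pics/w7.png',im);pickle.dump(p,open('w7.pkl','wb'))
s=read_state();print(s['tcp_pos'],s['orientation'],s['finger_gap'])
h=cv2.cvtColor(im,cv2.COLOR_BGR2HSV)
m=((h[...,0]>100)&(h[...,0]<130)&(h[...,1]>120)&(h[...,2]>40)).astype(np.uint8)
print('exp slot',proj(p,[[.6273,.2789,.006],[.6273,.2789,.061]]))
c=big(m)[0];print(cv2.boundingRect(c));a=cv2.approxPolyDP(c,4,True);print(a[:,0].tolist())
for v in range(20,200,30): print(v,im[v,200:340:4,0])
x,y,w,hh=cv2.boundingRect(c)
b=im[:230,150:400];cv2.imwrite('pics/w7c.png',cv2.resize(b,None,fx=2.5,fy=2.5,interpolation=cv2.INTER_CUBIC))
```

```text
[0.6419 0.2318 0.1452] [ 0.5645  0.8254 -0.0032 -0.0031] 0.007392672229697429
exp slot [[253.3194 115.9061]
 [253.6662 122.1279]]
(213, 13, 81, 204)
[[233, 13], [232, 24], [213, 25], [217, 197], [233, 198], [237, 215], [235, 117], [242, 101], [255, 101], [263, 117], [262, 216], [268, 216], [268, 201], [286, 198], [293, 26], [274, 24], [273, 13]]
20 [187 184 191 192 196 192 194 195 200 206 200 180 184 180 181 185 185 199 202 183 199 195 190 194 188 189 196 195 198 189 198 195 190 196 200]
50 [202 199 196 199 214 210 212 216 215 211 184 131 145 242 240 231 131 206 200 139 204 208 209 202 193 194 197 197 198 194 195 193 192 194 194]
80 [119 120 131 132 129 125 129 126 121 128 109 135 143 144 141 134 133 214 193 147 216 212 213 199 198 193 196 197 191 201 194 200 202 202 202]
110 [121 125 124 123 129 129 127 127 126 129 103  98  92  94  95 111 100 134 130 126 127 127 129 124 130 133 132 132 124 128 129 125 126 122 123]
140 [124 125 126 123 125 126 129 129 126 116 201 214 209 213 214 164 112 128 130 128 129 128 128 130 134 130 125 130 124 127 130 126 128 127 125]
170 [181 154 170 153 137 127 128 132 124 115 199 211 208 209 211 146 121 131 130 128 132 129 128 128 125 122 127 124 130 127 129 128 133 129 126]
```

View pics/w7c.png

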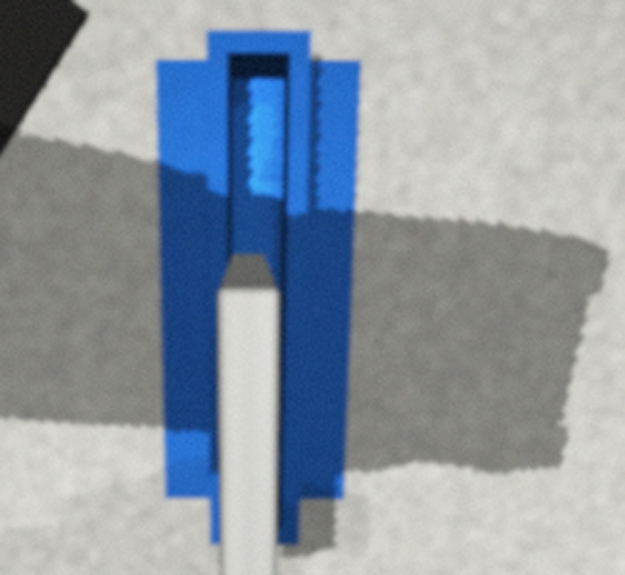

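The crop shows the rack's foot corners at about (213,25), (293,26), (286,198) and (217,197), and its wall tops at (233,13)–(273,13) and (237,215)–(268,216). The gate's near top edge is at (249.5,115), almost parallel to the slot.

Run:
```python
from h import *
import pickle
np.set_printoptions(precision=4,suppress=True,linewidth=150)
p=pickle.load(open('w7.pkl','rb'));r,x,s=tool()
f=onplane(p,[(213,25),(293.5,25.5),(286.5,198),(216.5,197.5)],.006);print('foot',f.mean(0),np.linalg.norm(f[0]-f[1]),np.linalg.norm(f[1]-f[2]))
w=onplane(p,[(233,12.5),(274,12.5),(268.5,216.5),(236.5,216.5)],.061);print('wall',w.mean(0),np.linalg.norm(w[0]-w[1]),np.linalg.norm(w[1]-w[2]))
for q in (f,w):
    d=q[:2].mean(0)-q[2:].mean(0);print('yaw of long axis',np.degrees(np.arctan2(d[1],d[0])))
zt=x[2]+.069
e=onplane(p,[(238,115),(261,115)],zt);print('gate end',e,'thick',np.linalg.norm(e[0]-e[1]));print('in tool',r.inv().apply(e-x))
X=r.as_matrix();print('tool x yaw',np.degrees(np.arctan2(X[1,0],X[0,0])),X[:,2])
```

```text
foot [0.6269 0.2775 0.006 ] 0.06888058774101138 0.15535845109494034
wall [0.6269 0.2784 0.061 ] 0.028778623458717276 0.1531732888632119
yaw of long axis 110.90487011080425
yaw of long axis 111.24122923038352
gate end [[0.6152 0.2934 0.2142]
 [0.6221 0.2961 0.2142]] thick 0.007330241028219656
in tool [[ 0.0672 -0.0031 -0.0689]
 [ 0.0673  0.0042 -0.0689]]
tool x yaw 111.26680973059857 [-0.0088 -0.0017 -1.    ]
```

Run:
```python
from h import *
plan([((.6275,.2764,.125),down(111.1),2,0),((.6275,.2764,.100),down(111.1),1,0),((.6275,.2764,.034),down(111.1),4,0)])
```

```text
[0, 0.023, 0.001, 0.01, -0.3, 0, 0.1, 0, 0.0238, 0.0018, 0.0103, -0.2, -0.1, 0.1, 0, 0, 0, 0.025, 0, 0, 0, 0, 0, 0, 0.016, 0, 0, 0, 0, 0, 0, 0.017, 0, 0, 0] 
[0, 0, 0, 0.016, 0, 0, 0, 0, 0, 0.0001, 0.017, 0, 0, 0]
```

Request:
play_rows(steps=[0, 0.023, 0.001, 0.01, -0.3, 0, 0.1, 0, 0.024, 0.002, 0.01, -0.2, -0.1, 0.1, 0, 0, 0, 0.01, 0, 0, 0])

```text
clock: 7.88
tcp_pos: [0.6266, 0.2775, 0.116]
orientation: [0.566, 0.825, 0.001, 0.0]
force: [0.2, -0.3, -2.3]
finger_gap: 0.0072
gripper_force: 59.3
```

Run:
```python
from h import *
r,x,s=tool();print(x,r.as_matrix()[:,2],s['force'])
d=np.array([.6275,.2764,.034])-x;print('tool shift',r.inv().apply(d),(r.inv()*down(111.1)).as_rotvec(degrees=True))
```

```text
[0.62661716 0.27752494 0.11600019] [ 7.55205906e-04  8.30404131e-04 -9.99999370e-01] [ 0.23124689 -0.29360586 -2.33657513]
tool shift [-0.00140869  0.00033588  0.08199987] [ 0.0575024  -0.02880114  0.02078869]
```

Request:
play_rows(steps=[0, -0.0015, 0, 0.03, 0, 0, 0, 0, 0, 0, 0.03, 0, 0, 0, 0, 0, 0, 0.012, 0, 0, 0, 0, 0, 0, 0.006, 0, 0, 0, 0, 0, 0, 0.002, 0, 0, 0])

```text
clock: 8.5
tcp_pos: [0.6303, 0.2752, 0.0383]
orientation: [0.566, 0.824, 0.002, 0.001]
force: [0.6, 0.5, -2.5]
finger_gap: 0.0072
gripper_force: 59.3
```

Request:
play_rows(steps=[0, 0.001, -0.002, 0.004, 0, 0, 0, 0, 0, 0, 0.002, 0, 0, 0, 0, 0, 0, 0, 0, 0, 0])

```text
clock: 8.88
tcp_pos: [0.6277, 0.2756, 0.0321]
orientation: [0.566, 0.824, 0.002, 0.001]
force: [0.4, -0.0, -2.8]
finger_gap: 0.0072
gripper_force: 59.5
```

Request:
play_rows(steps=[0, 0, 0, 0.002, 0, 0, 0, 0.03, 0, 0, 0, 0, 0, 0, 0.085, 0, 0, 0, 0, 0, 0, 0.085, 0, 0, 0, 0, 0, 0, 0.085, 0, 0, -0.02, 0, 0, 0])

```text
clock: 9.5
tcp_pos: [0.6255, 0.2748, 0.0483]
orientation: [0.566, 0.824, -0.0, -0.0]
force: [0.6, 0.5, -0.3]
finger_gap: 0.0788
gripper_force: 0.0
```

Request:
play_rows(steps=[0.085, 0, 0, -0.05, 0, 0, 0, 0.085, 0, 0, -0.05, 0, 0, 0, 0.085, 0, 0, -0.04, 0, 0, 0, 0.085, 0, 0, 0, 0, 0, 0])

```text
clock: 10.0
tcp_pos: [0.6306, 0.2765, 0.1969]
orientation: [0.566, 0.824, 0.006, 0.005]
force: [0.1, 0.4, -0.4]
finger_gap: 0.0852
gripper_force: 0.0
```

Run:
```python
from h import *
import pickle
np.set_printoptions(precision=4,suppress=True,linewidth=150)
p=cam('wrist');im=snapshot('wrist');cv2.imwrite('pics/w8.png',im);pickle.dump(p,open('w8.pkl','wb'))
s=read_state();print(s['clock'],s['tcp_pos'],s['joint_positions'])
e=proj(p,[[.6269-.0236,.278+.0611,.101],[.6269+.0236,.278-.0611,.101]]);print('expected gate ends',e)
g=cv2.cvtColor(im,cv2.COLOR_BGR2GRAY)
for v in np.linspace(e[0,1]+8,e[1,1]-8,5).astype(int): print(v,g[v,225:275:2])
# scoop plan: handle in top view
# scoop view pose: above handle, tool y across scoop
```

```text
10.05 [0.6289 0.2759 0.1938] [ 0.3194  0.3787  0.1135  1.2955 -0.      1.523 ]
expected gate ends [[243.9807  94.3091]
 [244.831  247.1448]]
102 [ 54  52  55  54  45  46  65 151 199 195 199 189 103  46  38  52  56  58  55  55  57  52  55  59  56]
136 [ 56  58  54  54  47  36  52 137 195 192 198 185 104  47  41  51  57  55  57  49  54  55  55  48  55]
170 [ 95  90  62  53  54  40  46 120 191 191 189 182 102  45  43  53  55  55  59  81  95  94  87  90  87]
204 [ 83  86  86  88  81  57  46 138 236 241 240 236 134  46  47  79  79  66  51  69  83  82  83  82  93]
239 [181 181 162 144 144 143 144 162 235 240 240 234 175 147 158 163 163 183 192 192 189 196 194 194 190]
```

Run:
```python
from h import *
plan([((.29,.345,.20),down(165.5),9,.085)])
```

```text
[0.085, 0.021, -0.032, -0.001, 0.1, 0, -6.1, 0.085, 0.024, -0.03, -0.001, 0, 0.1, -6, 0.085, 0.027, -0.028, -0.001, 0.1, 0, -6.1, 0.085, 0.03, -0.024, -0.001, 0, 0, -6, 0.085, 0.032, -0.021, -0.001, 0.1, 0.1, -6.1] 
[0.085, 0.034, -0.018, 0, 0, 0, -6, 0.085, 0.036, -0.014, -0.001, 0.1, 0, -6.1, 0.085, 0.037, -0.01, -0.001, 0.1, 0.1, -6, 0.085, 0.0377, -0.0057, -0.0007, 0, 0, -6.1]
```

Request:
play_rows(steps=[0.085, 0.021, -0.032, -0.001, 0.1, 0, -6.1, 0.085, 0.024, -0.03, -0.001, 0, 0.1, -6, 0.085, 0.027, -0.028, -0.001, 0.1, 0, -6.1, 0.085, 0.03, -0.024, -0.001, 0, 0, -6, 0.085, 0.032, -0.021, -0.001, 0.1, 0.1, -6.1])

```text
clock: 10.68
tcp_pos: [0.4363, 0.3136, 0.1934]
orientation: [0.329, 0.944, -0.001, -0.002]
force: [-0.3, 1.0, 0.2]
finger_gap: 0.0848
gripper_force: 0.0
```

Request:
play_rows(steps=[0.085, 0.034, -0.018, 0, 0, 0, -6, 0.085, 0.036, -0.014, -0.001, 0.1, 0, -6.1, 0.085, 0.037, -0.01, -0.001, 0.1, 0.1, -6, 0.085, 0.038, -0.006, -0.001, 0, 0, -6.1, 0.085, 0, 0, 0, 0, 0, 0])

```text
clock: 11.3
tcp_pos: [0.2848, 0.3434, 0.1972]
orientation: [0.124, 0.992, -0.002, -0.004]
force: [0.7, 0.0, 0.4]
finger_gap: 0.085
gripper_force: 0.0
```

Run:
```python
from h import *
import pickle
np.set_printoptions(precision=4,suppress=True,linewidth=150)
p=cam('wrist');im=snapshot('wrist');cv2.imwrite('pics/w9.png',im);pickle.dump(p,open('w9.pkl','wb'))
s=read_state();print(s['clock'],s['tcp_pos'],s['joint_positions'])
g=cv2.cvtColor(im,cv2.COLOR_BGR2GRAY)
e=proj(p,[[.36,.325,.061],[.3961,.3176,.061],[.3242,.3327,.061],[.494,.289,.005],[.4151,.3039,.003]]);print(e)
hsv=cv2.cvtColor(im,cv2.COLOR_BGR2HSV)
for T in (170,200,215): 
    for c in big(g>T,4):
        (cx,cy),(w,h),a=cv2.minAreaRect(c);print(T,cv2.contourArea(c),(round(cx,1),round(cy,1)),(round(w,1),round(h,1)),round(a,1))
u,v=e[0]
for dv in (-30,-15,0,15,30): print(int(v+dv),g[int(v+dv),int(u)-40:int(u)+40:3])
```

```text
11.35 [0.2864 0.3437 0.1974] [ 0.7296 -0.0389 -0.3779  1.2389  0.0025  0.9808]
[[249.9486 243.4564]
 [251.5922 275.5812]
 [248.5703 209.4333]
 [248.606  322.4571]
 [244.4686 266.3747]]
170 102726.5 (255.5, 185.5) (371.0, 511.0) 90.0
170 4245.5 (254.5, 266.5) (111.0, 73.0) 90.0
170 96.0 (8.0, 77.5) (17.0, 16.0) 90.0
170 10.5 (435.5, 382.0) (2.0, 11.0) 90.0
200 3439.5 (253.1, 271.7) (99.7, 64.0) 88.9
200 42.5 (182.4, 255.4) (11.5, 6.4) 29.7
200 21.0 (298.8, 116.2) (5.7, 9.2) 45.0
200 21.0 (359.8, 122.4) (6.9, 6.7) 11.3
215 676.0 (254.0, 248.5) (14.0, 53.0) 0.0
215 129.0 (230.9, 283.6) (9.0, 31.2) 2.1
215 32.5 (239.4, 284.5) (29.1, 3.6) 87.0
215 17.0 (253.5, 281.5) (7.0, 5.0) 90.0
213 [ 38  35  37  34  36  39  40  37  39  35  27  32  82 182 187 190 190 188 106  19  16  21  24  20  24  20  19]
228 [ 36  38  36  36  34  39  33  30  36  33  31  35 113 242 244 239 223 188 104  26  34  37  30  33  28  26  23]
243 [ 37  36  33  36  33  34  38  36  33  37  37  34 102 240 243 243 243 242 151  26  38  34  38  37  36  34  38]
258 [ 33  39  35  53  72  70  72  74  72  67  72  69 111 239 243 243 243 241 149  64  72  69  73  71  71  71  69]
273 [ 36  33  37  64 176 122 207 220 213 213 211  78  95 239 242 242 243 241 137  72 186 217 212 217 203 176 176]
```

```bash
cat >> h.py <<'E'
def edges(g,v,u0,u1,th=140):
    r=g[v,u0:u1].astype(float);k=np.where(r>th)[0]
    a,b=k[0],k[-1]
    L=u0+a-(r[a]-th)/max(1,(r[a]-r[a-1])); Rr=u0+b+(r[b]-th)/max(1,(r[b]-r[b+1]));return L,Rr
E
python3 - <<'E'
from h import *
import pickle
np.set_printoptions(precision=4,suppress=True,linewidth=150)
p=pickle.load(open('w9.pkl','rb'));g=cv2.cvtColor(cv2.imread('pics/w9.png'),cv2.COLOR_BGR2GRAY)
for v in range(206,272,8):print(v,edges(g,v,236,272,130))
print('end col',g[190:226,252],g[190:226,258])
A=[(*edges(g,v,236,272,130),v) for v in range(228,268,2)]
mid=np.array([((a+b)/2,v) for a,b,v in A])
for z in (.051,.061,.071):
    P=onplane(p,mid,z);L=onplane(p,[(a,v) for a,b,v in A],z);Q=onplane(p,[(b,v) for a,b,v in A],z)
    f=np.polyfit(P[:,0],P[:,1],1);print(z,P[[0,-1]],'w',np.linalg.norm(L-Q,axis=1)[[0,-1]],'yaw',np.degrees(np.arctan(f[0])))
E
```

```text
Traceback (most recent call last):
  File "h.py", line 50, in edges
    a,b=k[0],k[-1]
        ~^^^
IndexError: index 0 is out of bounds for axis 0 with size 0
```

Run:
```python
from h import *
import pickle
np.set_printoptions(precision=4,suppress=True,linewidth=150)
p=pickle.load(open('w9.pkl','rb'));g=cv2.cvtColor(cv2.imread('pics/w9.png'),cv2.COLOR_BGR2GRAY)
for v in range(212,272,8):print(v,edges(g,v,236,272,130))
print('end col',g[196:232,252],g[196:232,258])
A=[(*edges(g,v,236,272,130),v) for v in range(228,268,2)]
mid=np.array([((a+b)/2,v) for a,b,v in A])
for z in (.051,.061,.071):
    P=onplane(p,mid,z);L=onplane(p,[(a,v) for a,b,v in A],z);Q=onplane(p,[(b,v) for a,b,v in A],z)
    f=np.polyfit(P[:,0],P[:,1],1);print(z,P[[0,-1]],'w',np.linalg.norm(L-Q,axis=1)[[0,-1]],'yaw',np.degrees(np.arctan(f[0])))
    e=onplane(p,[(255,222),(255,212)],z);print('end',e)
```

```text
212 (np.float64(246.0344827586207), np.float64(262.4))
220 (np.float64(245.81034482758622), np.float64(262.475))
228 (np.float64(245.20987654320987), np.float64(262.3658536585366))
236 (np.float64(245.24), np.float64(263.2631578947368))
244 (np.float64(245.33333333333334), np.float64(263.18666666666667))
252 (np.float64(245.33734939759037), np.float64(263.2096774193548))
260 (np.float64(245.2876712328767), np.float64(263.3090909090909))Traceback (most recent call last):
  File "<stdin>", line 5, in <module>
  File "h.py", line 51, in edges
    L=u0+a-(r[a]-th)/max(1,(r[a]-r[a-1])); Rr=u0+b+(r[b]-th)/max(1,(r[b]-r[b+1]));return L,Rr
                                                                         ~^^^^^
IndexError: index 36 is out of bounds for axis 0 with size 36
```

Run:
```python
from h import *
import pickle
np.set_printoptions(precision=4,suppress=True,linewidth=150)
p=pickle.load(open('w9.pkl','rb'));g=cv2.cvtColor(cv2.imread('pics/w9.png'),cv2.COLOR_BGR2GRAY)
print('end col 198..',g[198:234,250],g[198:234,258])
A=[(*edges(g,v,236,272,130),v) for v in range(230,264,2)]
mid=np.array([((a+b)/2,v) for a,b,v in A])
for z in (.051,.061,.071):
    P=onplane(p,mid,z);L=onplane(p,[(a,v) for a,b,v in A],z);Q=onplane(p,[(b,v) for a,b,v in A],z)
    f=np.polyfit(P[:,0],P[:,1],1);print(z,P[[0,-1]],'w',np.linalg.norm(L-Q,axis=1)[[0,-1]],'yaw',np.degrees(np.arctan(f[0])))
print(g[262:330:2,254])
print([int(x) for x in g[278,190:320:4]])
```

```text
end col 198.. [ 21  22  19  26  43  65  78  83  83  83  99 119 151 167 183 188 187 187 188 187 185 185 186 186 190 199 216 231 240 242 244 243 242 243 243 244] [ 18  22  18  32  43  68  80  81  87  88  98 114 148 171 186 194 192 193 192 189 194 191 193 191 192 192 189 191 190 195 212 229 239 243 243 243]
0.051 [[0.3509 0.3315 0.051 ]
 [0.3867 0.323  0.051 ]] w [0.018  0.0191] yaw -13.805943623600811
0.061 [[0.3467 0.3325 0.061 ]
 [0.3814 0.3242 0.061 ]] w [0.0174 0.0185] yaw -13.805943623600987
0.071 [[0.3425 0.3335 0.071 ]
 [0.3761 0.3254 0.071 ]] w [0.0169 0.0179] yaw -13.805943623600575
[242 243 243 242 242 243 238 204 214 218 217 215 215 216 216 216 215 216 213 213 211 213 214 215 213 213 210 205 207 208 195  87  36  37]
[144, 37, 37, 30, 34, 31, 32, 66, 138, 178, 218, 213, 220, 208, 204, 212, 214, 208, 208, 210, 215, 216, 215, 200, 123, 88, 31, 34, 76, 188, 189, 191, 194]
```

Run:
```python
from h import *
g=down(166.2)
plan([((.3672,.3275,.10),g,3,.085),((.3672,.3275,.035),g,2,.085),((.3672,.3275,-.008),g,3,.085)])
```

```text
[0.085, -0.028, 0.002, 0.032, -0.1, -0.1, -0.2, 0.085, -0.027, 0.001, 0.033, -0.1, -0.1, -0.2, 0.085, -0.0277, 0.0014, 0.0321, -0.1, -0.1, -0.2, 0.085, 0, 0, 0.032, 0, 0, 0, 0.085, -0.0001, -0.0001, 0.033, 0, 0, 0] 
[0.085, 0, 0, 0.014, 0, 0, 0, 0.085, 0, 0, 0.015, 0, 0, 0, 0.085, 0, 0, 0.014, 0, 0, 0]
```

Request:
play_rows(steps=[0.085, -0.028, 0.002, 0.032, -0.1, -0.1, -0.2, 0.085, -0.027, 0.001, 0.033, -0.1, -0.1, -0.2, 0.085, -0.028, 0.001, 0.032, -0.1, -0.1, -0.2, 0.085, 0, 0, 0.02, 0, 0, 0, 0.085, 0, 0, 0, 0, 0, 0])

```text
clock: 11.98
tcp_pos: [0.3681, 0.3257, 0.0785]
orientation: [0.122, 0.993, -0.001, -0.002]
force: [0.0, 0.1, 0.9]
finger_gap: 0.085
gripper_force: 0.0
```

Run:
```python
from h import *
import pickle
p=cam('wrist');im=snapshot('wrist');cv2.imwrite('pics/w10.png',im);pickle.dump(p,open('w10.pkl','wb'))
r,x,s=tool();print(x,r.as_matrix()[:,2])
g=cv2.cvtColor(im,cv2.COLOR_BGR2GRAY)
pts=[(.324,.3381,.061),(.3672,.3275,.061)];print(proj(p,pts))
u,v=proj(p,pts)[0]
print([int(a) for a in g[int(v)-30:int(v)+20:2,int(u)]])
for vv in (int(v)+10,int(v)+25): print(vv,edges(g,vv,int(u)-40,int(u)+40,150))
d=np.array([.3672,.3275,-.008])-x;print(r.inv().apply(d),(r.inv()*down(166.2)).as_rotvec(degrees=True))
```

```text
[0.36876229 0.3266494  0.07992335] [-1.80130910e-03  5.46123469e-04 -9.99998229e-01]
[[250.41690496 138.64407382]
 [250.61193421 210.99638364]]
[62, 32, 28, 31, 31, 31, 33, 31, 33, 31, 26, 31, 35, 38, 93, 115, 137, 195, 225, 236, 234, 235, 236, 236, 235]
148 (np.float64(236.71698113207546), np.float64(265.68888888888887))
163 (np.float64(236.8448275862069), np.float64(265.54901960784315))
[0.00155607 0.00044018 0.08792647] [ 0.0056179  -0.10770018 -0.16070354]
```

Request:
play_rows(steps=[0.085, 0.001, 0.001, 0.03, 0, 0, 0, 0.085, 0, 0, 0.03, 0, 0, 0, 0.085, 0, 0, 0.018, 0, 0, 0, 0.085, 0, 0, 0.008, 0, 0, 0, 0.03, 0, 0, 0, 0, 0, 0])

```text
clock: 12.65
tcp_pos: [0.3686, 0.3293, -0.0046]
orientation: [0.121, 0.993, 0.001, 0.0]
force: [0.7, 0.2, 0.7]
finger_gap: 0.0694
gripper_force: 0.0
```

Request:
play_rows(steps=[0, 0, 0, 0, 0, 0, 0, 0, 0, 0, 0, 0, 0, 0, 0, 0, 0, 0, 0, 0, 0, 0, 0, 0, 0, 0, 0, 0, 0, 0, 0, 0, 0, 0, 0])

```text
clock: 13.28
tcp_pos: [0.3686, 0.3291, -0.0043]
orientation: [0.121, 0.993, 0.001, 0.001]
force: [-1.5, -0.7, 6.2]
finger_gap: 0.0171
gripper_force: 60.7
```

Run:
```python
from h import *
r,x,s=tool();print(s['clock'],x,s['finger_gap'],s['gripper_force'],s['force'],s['joint_positions'],r.as_matrix()[:,2])
```

```text
13.275 [ 0.36859986  0.32908329 -0.00434691] 0.017076566074576287 60.65504729747772 [-1.46288256 -0.65073062  6.20726871] [ 0.59729603  0.24193866 -0.54128536  0.78529039  0.0009188   0.83921383] [ 0.00137008  0.00204308 -0.99999697]
```

```bash
cat >> h.py <<'E'
BO=np.array([.6307,-.0094]);BY=-14.7
def scoop(lip,yaw,pitch):
    """TCP pose for world lip point, scoop yaw (deg), pitch lip-down + (deg)"""
    r=down(yaw+180,pitch);return np.array(lip)+r.apply([.1316,0,.0073]),r
def binp(x,y,z):
    a=np.radians(BY);u=np.array([np.cos(a),np.sin(a)]);v=np.array([-u[1],u[0]]);return np.array([*(BO+x*u+y*v),z])
def lipnow():
    r,x,s=tool();l=x-r.apply([.1316,0,.0073]);a=np.radians(BY);u=np.array([np.cos(a),np.sin(a)]);v=np.array([-u[1],u[0]])
    xs=-r.as_matrix()[:,0];return np.array([(l[:2]-BO)@u,(l[:2]-BO)@v,l[2]]),np.degrees(np.arctan2(xs[1],xs[0])),-np.degrees(np.arcsin(xs[2])),l
E
python3 - <<'E'
from h import *
r,x,s=tool();print(lipnow())
A=scoop(binp(-.125,.001,.06),-14.7,0);B=scoop(binp(-.125,.001,.009),-14.7,0);
plan([((x[0],x[1],.06),r,2,0),(*A,7,0),(*B,1,0)])
E
```

```text
(array([-0.20783389,  0.26280431,  0.00306371]), np.float64(-13.860864618904554), np.float64(-0.048170719522876874), array([0.49635767, 0.29754164, 0.00306371]))
[0, 0, 0, -0.032, 0, 0, 0, 0, -0.0001, 0.0001, -0.0323, 0, 0, 0, 0, -0.011, -0.037, 0.001, 0, 0, 0.1, 0, -0.012, -0.038, 0.001, 0, 0, 0.1, 0, -0.011, -0.037, 0.001, 0.1, 0, 0.2] 
[0, -0.012, -0.037, 0.001, 0, 0, 0.1, 0, -0.011, -0.037, 0.001, 0, 0, 0.1, 0, -0.012, -0.037, 0.001, 0, 0, 0.1, 0, -0.0116, -0.0375, 0.001, 0, 0, 0.1, 0, 0.0001, -0.0001, 0.051, 0, 0, 0]
```

Request:
play_rows(steps=[0, 0, 0, -0.03, 0, 0, 0, 0, 0, 0, -0.034, 0, 0, 0, 0, -0.011, -0.037, 0.001, 0, 0, 0.1, 0, -0.012, -0.038, 0.001, 0, 0, 0.1, 0, -0.011, -0.037, 0.001, 0.1, 0, 0.2])

```text
clock: 13.9
tcp_pos: [0.3733, 0.2109, 0.0552]
orientation: [0.124, 0.992, 0.0, -0.001]
force: [0.2, -0.1, -2.1]
finger_gap: 0.0169
gripper_force: 59.8
```

Request:
play_rows(steps=[0, -0.012, -0.037, 0.001, 0, 0, 0.1, 0, -0.011, -0.037, 0.001, 0, 0, 0.1, 0, -0.012, -0.037, 0.001, 0, 0, 0.1, 0, -0.012, -0.037, 0.001, 0, 0, 0.1, 0, 0, 0, 0, 0, 0, 0])

```text
clock: 14.52
tcp_pos: [0.3822, 0.0552, 0.0511]
orientation: [0.13, 0.992, 0.0, -0.001]
force: [0.8, 0.0, -1.6]
finger_gap: 0.017
gripper_force: 59.8
```

Run:
```python
from h import *
np.set_printoptions(precision=4,suppress=True,linewidth=150)
r,x,s=tool();print(lipnow(),s['finger_gap'],s['force'])
# check lip position in top view + bin
im=snapshot('top');cv2.imwrite('pics/top1.png',im);p=cam('top')
L,_,_,l=lipnow();a=np.radians(-14.7);v=np.array([-np.sin(a),np.cos(a),0])
q=proj(p,[l+.04*v,l-.04*v,l]);print(q)
g=cv2.cvtColor(im,cv2.COLOR_BGR2GRAY)
u0,v0=q[2].astype(int);d=(proj(p,[l+np.array([.0967,-.0254,0])*.1])[0]-q[2]);print('dir per cm',d)
n=d/np.linalg.norm(d)
for off in (-6,0,6):
    t=np.array([-n[1],n[0]])
    print(off,[int(g[int(round(c[1])),int(round(c[0]))]) for c in (q[2]+off*t+n*k for k in range(-10,12))])
sc=cam('scene');np.save('x.npy',x)
g2=cv2.cvtColor(snapshot('scene'),cv2.COLOR_BGR2GRAY);cv2.imwrite('pics/sc2.png',g2)
```

```text
(array([-0.1252, -0.0011,  0.0583]), np.float64(-14.921420796214752), np.float64(0.06359848551078467), array([0.5094, 0.0213, 0.0583])) 0.016974316450206594 [ 0.7811  0.027  -1.5538]
[[265.1332 214.5743]
 [290.3364 222.6998]
 [277.7116 218.6303]]
dir per cm [ 1.0041 -3.098 ]
-6 [105, 111, 151, 168, 169, 169, 169, 167, 161, 163, 159, 155, 142, 139, 140, 135, 120, 128, 134, 135, 134, 135]
0 [116, 106, 102, 125, 156, 167, 167, 162, 162, 164, 159, 154, 145, 137, 136, 133, 119, 128, 135, 135, 136, 135]
6 [97, 117, 110, 104, 105, 100, 116, 147, 160, 162, 158, 156, 141, 138, 136, 135, 127, 129, 134, 137, 136, 136]
```

Run:
```python
from h import *
S=lambda x,z,p:scoop(binp(x,.001,z),-14.7,p)
plan([(*S(-.125,.009,.5),1,0),(*S(-.075,.008,.8),3,0),(*S(-.070,.004,1),1,0)])
```

```text
[0, -0.0007, -0.0002, 0.0484, 0.1, 0.4, 0, 0, -0.017, 0, 0, 0, 0.1, 0, 0, -0.016, 0, 0, 0, 0.1, 0, 0, -0.0169, 0.0001, -0.0002, 0, 0.1, 0, 0, -0.0051, 0, 0.0034, 0, 0.2, 0]
```

Request:
play_rows(steps=[0, -0.001, 0.001, 0.024, 0, 0.4, -0.1, 0, 0, 0, 0.024, 0, 0, 0, 0, -0.017, 0, 0, 0, 0.1, 0, 0, -0.016, 0, 0, 0, 0.1, 0, 0, -0.017, 0, 0, 0, 0.1, 0])

```text
clock: 15.25
tcp_pos: [0.4355, 0.045, 0.0043]
orientation: [0.126, 0.992, 0.001, -0.005]
force: [-0.2, -0.1, -2.1]
finger_gap: 0.017
gripper_force: 59.8
```

Request:
play_rows(steps=[0, 0, 0, 0, 0, 0, 0, 0, -0.003, 0, 0.003, 0, 0, 0])

```text
clock: 15.5
tcp_pos: [0.435, 0.0444, 0.0003]
orientation: [0.127, 0.992, 0.001, -0.006]
force: [-0.1, -0.2, -2.2]
finger_gap: 0.017
gripper_force: 59.8
```

Run:
```python
from h import *
np.set_printoptions(precision=4,suppress=True,linewidth=150)
r,x,s=tool();print(lipnow(),s['force'])
```

```text
(array([-0.0712,  0.0027,  0.0059]), np.float64(-14.570498839207279), np.float64(0.7304976272897452), array([0.5625, 0.0112, 0.0059])) [-0.1459 -0.2413 -2.2236]
```

Lip is about 2 mm above the floor. I'll lower until it touches.

Request:
play_rows(steps=[0, 0, 0, 0.0015, 0, 0, 0, 0, -0.002, 0, 0.001, 0, 0.2, 0, 0, 0, 0, 0, 0, 0, 0])

```text
clock: 15.88
tcp_pos: [0.4362, 0.044, -0.0023]
orientation: [0.127, 0.992, 0.001, -0.008]
force: [-4.3, 0.6, 4.2]
finger_gap: 0.017
gripper_force: 60.8
```

Request:
play_rows(steps=[0, -0.002, 0, 0.001, 0, 0, 0, 0, 0, 0, 0, 0, 0, 0])

```text
clock: 16.12
tcp_pos: [0.439, 0.0433, -0.0033]
orientation: [0.127, 0.992, 0.001, -0.008]
force: [-4.2, 0.7, 4.2]
finger_gap: 0.0166
gripper_force: 60.6
```

Run:
```python
from h import *
np.set_printoptions(precision=4,suppress=True,linewidth=150)
r,x,s=tool();print(lipnow(),s['force'])
```

```text
(array([-0.0671,  0.0026,  0.002 ]), np.float64(-14.571302039156704), np.float64(0.8979463010576201), array([0.5664, 0.0101, 0.002 ])) [-4.2346  0.693   4.1831]
```

Request:
play_rows(steps=[0, -0.015, 0, -0.0002, 0, 0, 0, 0, -0.015, 0, -0.0002, 0, 0, 0, 0, -0.015, 0, -0.0002, 0, 0, 0, 0, -0.015, 0, -0.0002, 0, 0, 0, 0, -0.015, 0, -0.0002, 0, 0, 0])

```text
clock: 16.75
tcp_pos: [0.5072, 0.0258, -0.0033]
orientation: [0.126, 0.992, 0.002, -0.012]
force: [-15.5, 3.5, 20.1]
finger_gap: 0.0169
gripper_force: 62.7
```

Run:
```python
from h import *
np.set_printoptions(precision=4,suppress=True,linewidth=150)
im=snapshot('top');cv2.imwrite('pics/top2.png',im)
r,x,s=tool();print(lipnow(),s['force'])
p=cam('top');h=cv2.cvtColor(im,cv2.COLOR_BGR2HSV)
print(cam('top')['C'])
g=im.min(axis=2);m=np.zeros_like(g);m[145:225,250:330]=g[145:225,250:330]>190
n,l,st,c=cv2.connectedComponentsWithStats(m)
a=np.radians(BY);u=np.array([np.cos(a),np.sin(a)]);v=np.array([-u[1],u[0]])
for k in range(1,n):
    if st[k,4]>8:
        P=onplane(p,[c[k]],.03)[0,:2]-BO;print(st[k,4],c[k].round(1),P@u,P@v)
```

```text
(array([0.0069, 0.0032, 0.0015]), np.float64(-14.527649246456338), np.float64(1.1385520287318767), array([ 0.6382, -0.008 ,  0.0015])) [-3.2066  1.1057  3.2053]
[0.2722 0.059  1.463 ]
```

```bash
cat >> h.py <<'E'
def chips(im,p,th=(150,165,180),z=.03,box=(145,225,250,330)):
    a=np.radians(BY);u=np.array([np.cos(a),np.sin(a)]);v=np.array([-u[1],u[0]])
    y0,y1,x0,x1=box
    f=cv2.resize(im[y0:y1,x0:x1],None,fx=4,fy=4,interpolation=cv2.INTER_CUBIC)
    # ceramic is warm white: red >= blue ; steel/grey is bluish
    b=f[...,0].astype(int);r=f[...,2].astype(int)
    for t in th:
        m=((r>t)&(r-b>-2)).astype(np.uint8)
        n,l,st,c=cv2.connectedComponentsWithStats(m)
        print(t,[(int(st[k,4]/16),*( (onplane(p,[(c[k]+.5)/4-.5+[x0,y0]],z)[0,:2]-BO)@np.c_[u,v]).round(3)) for k in range(1,n) if st[k,4]>150])
E
python3 - <<'E'
from h import *
p=cam('top')
print('start');im=cv2.imread('pics/top0.png');chips(im,p);print(im[175,281],im[193,276],im[178,300],im[160,292])
print('now');im=cv2.imread('pics/top2.png');chips(im,p)
E
```

```text
start
150 [(31, np.float64(0.017), np.float64(0.034)), (32, np.float64(0.018), np.float64(-0.004)), (32, np.float64(0.002), np.float64(-0.037)), (31, np.float64(-0.039), np.float64(0.032)), (32, np.float64(-0.037), np.float64(-0.004)), (30, np.float64(-0.036), np.float64(-0.036))]
165 [(15, np.float64(0.017), np.float64(0.034)), (17, np.float64(0.018), np.float64(-0.004)), (17, np.float64(0.001), np.float64(-0.037)), (15, np.float64(-0.04), np.float64(0.031)), (17, np.float64(-0.038), np.float64(-0.003)), (14, np.float64(-0.037), np.float64(-0.037))]
180 []
[181 177 178] [176 173 175] [144 138 135] [120 114 113]
now
150 [(119, np.float64(0.006), np.float64(0.018)), (27, np.float64(-0.052), np.float64(0.064)), (15, np.float64(-0.04), np.float64(0.052)), (14, np.float64(-0.026), np.float64(-0.033)), (27, np.float64(-0.032), np.float64(-0.048))]
165 [(11, np.float64(-0.057), np.float64(0.063)), (11, np.float64(-0.037), np.float64(-0.049))]
180 []
```

Run:
```python
from h import *
im=cv2.imread('pics/top2.png')
for v in range(150,206): print(v,''.join('%x'%min(15,max(0,(int(im[v,u].min())-60)//9)) for u in range(262,318)))
```

```text
150 88888887888888865564455555432110000223556788888888888888
151 88888888888888875664456666555432111000123566778888888888
152 88888888888888876654556666666555432211001122356778888888
153 88888888888888766644566666666666555443211000123356678888
154 88888888888888756634566666666666666555542210000112356678
155 88888888888887556535566666666666666666555442211000012357
156 88888888888887566445566666666666666666566555433211000124
157 88888888888887666345566556666666666656655665555533211014
158 88888888888887565345566666666666666666565665555555443226
159 88888888888875664355666666666666666665665666666655554337
160 88888888888875663455666666666666666655556655555555554347
161 88888888888765653455666666666666566665665656555555553467
162 88888888888755633455666666666565656655665655556555543478
163 88888888887654423555566666666566556665565655555555533477
164 88888888887542224556656566666566555665566556555555433577
165 88888888887543124555666666665565556655656665555555323677
166 88888877676556334555665666656666656565566655555655324787
167 88888755445466345556666655666566666565555555555554335777
16
[... 1615 characters left out ...]
55444347985688645788888889988
195 359a8433344455555555555555555544347985698546788888888888
196 46a96323344455555555555555555544447985899547878888888888
197 369842334444555555555555555555544457869a9547877888888888
198 377533344445555555555555555555544445659a9557877888888888
199 26632334445555555555555555555554444445aa9567778888888888
200 25423344455555555555555555555555444336aa8678778888888888
201 232334444555555555555555555555555444369a7778778888888888
202 32234444555555555555555555555555544435897777788888888888
203 22334445555555555555555555555555554434687787788888888888
204 12344455555555555555555555555555554443576777778888889888
205 23344455555555555555555555555555554443466777778898888888
```

Request:
play_rows(steps=[0, -0.01, 0, -0.0002, 0, 0, 0, 0, -0.01, 0, -0.0002, 0, 0, 0, 0, -0.007, 0, 0, 0, 0, 0])

```text
clock: 17.18
tcp_pos: [0.5324, 0.0192, -0.0034]
orientation: [0.126, 0.992, 0.002, -0.013]
force: [-18.2, 5.6, 23.0]
finger_gap: 0.0171
gripper_force: 63.3
```

Run:
```python
from h import *
np.set_printoptions(precision=4,suppress=True,linewidth=150)
r,x,s=tool();L,yw,pt,l=lipnow();print(L,yw,pt,s['force'],s['joint_positions'])
S=lambda x,z,p:scoop(binp(x,L[1],z),yw,p)
plan([(*S(.044,.008,-2),1,0),(*S(.060,.021,-10),2,0),(*S(.075,.034,-18),2,0),(*S(.072,.055,-25),2,0),(*S(.060,.14,-28),3,0)])
```

```text
[0.0294 0.0031 0.0004] -14.51766153580747 1.4968988669480545 [-18.1514   5.5767  22.9853] [-0.0884  0.3174 -0.4323  0.8468  0.0048  0.1649]
[0, -0.0151, -0.0001, 0.0001, 0, -3.5, 0, 0, -0.009, 0, 0.003, 0, -4, 0, 0, -0.0095, 0, 0.0034, 0, -4, 0, 0, -0.01, 0, 0.004, 0, -4, 0, 0, -0.009, -0.0001, 0.0047, 0, -4, 0] 
[0, -0.003, 0, -0.002, 0, -3.5, 0, 0, -0.0027, 0.0001, -0.0027, 0, -3.5, 0, 0, -0.009, 0, -0.025, 0, -1, 0, 0, -0.009, 0, -0.025, 0, -1, 0, 0, -0.0089, 0, -0.0248, 0, -1, 0]
```

Request:
play_rows(steps=[0, -0.013, 0, -0.001, 0, -3.5, 0, 0, -0.009, 0, 0.002, 0, -4, 0, 0, -0.0095, 0, 0.0025, 0, -4, 0, 0, -0.01, 0, 0.003, 0, -4, 0, 0, -0.009, 0, 0.004, 0, -4, 0])

```text
clock: 17.8
tcp_pos: [0.5727, 0.0089, -0.0106]
orientation: [0.123, 0.981, -0.018, 0.148]
force: [-60.2, 15.7, 74.0]
finger_gap: 0.0171
gripper_force: 109.1
```

Run:
```python
from h import *
np.set_printoptions(precision=4,suppress=True,linewidth=150)
r,x,s=tool();L,yw,pt,l=lipnow();print(L,yw,pt,s['force'],s['finger_gap'],s['joint_positions'])
S=lambda x,z,p:scoop(binp(x,L[1],z),yw,p)
plan([(*S(.074,.050,-24),2,0),(*S(.060,.14,-26),3,0)])
```

```text
[0.0628 0.0037 0.0353] -14.353044242523426 -17.19411506730453 [-60.2305  15.6969  74.0083] 0.017064907841762195 [-0.0663  0.2155 -0.6512  0.4088 -0.0538  0.1761]
[0, -0.008, 0, 0.002, 0, -3.4, 0, 0, -0.0087, -0.0001, 0.0033, 0, -3.4, 0, 0, -0.008, 0, -0.028, 0, -0.7, 0, 0, -0.008, 0, -0.027, 0, -0.6, 0, 0, -0.0091, 0.0001, -0.028, 0, -0.7, 0]
```

Run:
```python
from h import *
L,yw,pt,l=lipnow()
S=lambda x,z,p:scoop(binp(x,L[1],z),yw,p)
plan([(*S(.059,.042,-18),1,0),(*S(.056,.065,-22),2,0),(*S(.053,.14,-25),3,0)])
```

```text
[0, 0.0015, 0, -0.0057, 0, -0.8, 0, 0, -0.003, 0, -0.007, 0, -2, 0, 0, -0.0023, 0, -0.0065, 0, -2, 0, 0, -0.009, 0, -0.021, 0, -1, 0, 0, -0.009, 0, -0.021, 0, -1, 0] 
[0, -0.009, 0.0001, -0.0214, 0, -1, 0]
```

Request:
play_rows(steps=[0, 0.0015, 0, -0.006, 0, -0.8, 0, 0, -0.002, 0, -0.007, 0, -2, 0, 0, -0.002, 0, -0.007, 0, -2, 0, 0, -0.006, 0, -0.021, 0, -1, 0, 0, -0.007, 0, -0.021, 0, -1, 0])

```text
clock: 18.42
tcp_pos: [0.5796, 0.0069, 0.0559]
orientation: [0.124, 0.967, -0.028, 0.219]
force: [0.3, 0.5, -4.3]
finger_gap: 0.0171
gripper_force: 95.3
```

Request:
play_rows(steps=[0, -0.007, 0, -0.021, 0, -1, 0, 0, 0, 0, 0, 0, 0, 0])

```text
clock: 18.68
tcp_pos: [0.5789, 0.0076, 0.0799]
orientation: [0.123, 0.965, -0.028, 0.23]
force: [0.9, -0.4, -4.1]
finger_gap: 0.0168
gripper_force: 95.4
```

Run:
```python
from h import *
np.set_printoptions(precision=4,suppress=True,linewidth=150)
r,x,s=tool();L,yw,pt,l=lipnow();print(s['clock'],L,yw,pt,s['force'],s['finger_gap'],s['joint_positions'])
t=snapshot('top');sc=snapshot('scene');cv2.imwrite('pics/top3.png',t);cv2.imwrite('pics/sc3.png',sc)
q=proj(cam('top'),[l])[0].astype(int);k=proj(cam('scene'),[l])[0].astype(int);print(q,k)
A=t[q[1]-30:q[1]+45,q[0]-35:q[0]+35];B=sc[k[1]-45:k[1]+45,k[0]-45:k[0]+45]
f=lambda i,h:cv2.convertScaleAbs(cv2.resize(i,(int(i.shape[1]*h/i.shape[0]),h),interpolation=cv2.INTER_CUBIC),alpha=1.35,beta=-25)
cv2.imwrite('pics/v10.png',np.hstack([f(A,420),f(B,400 if 0 else 420)]))
```

```text
18.675 [0.0597 0.0035 0.1457] -14.611723088633749 -26.771711364024142 [ 0.8814 -0.3958 -4.0617] 0.01683267418324616 [-0.0465  0.0187 -0.703   0.3902 -0.0914  0.1867]
[296 153] [250 199]
```

View pics/v10.png

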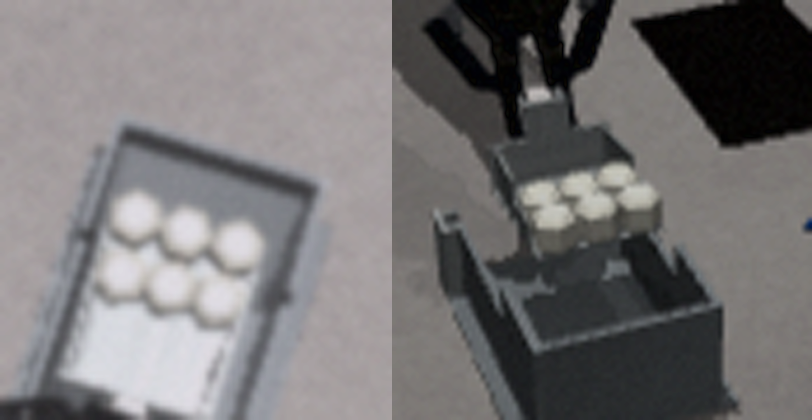

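The last view (top crop left, scene crop right) shows all six chips in the raised scoop, in two rows of three near the lip. The −4.1 N reading matches scoop plus six chips. Next I measure the pan from both cameras.

Run:
```python
from h import *
np.set_printoptions(precision=4,suppress=True,linewidth=150)
t=cv2.imread('pics/top3.png');pt=cam('top')
for sig in (20,30,45):
    c=cv2.HoughCircles(cv2.cvtColor(t,cv2.COLOR_BGR2GRAY)[215:305,350:450],cv2.HOUGH_GRADIENT,1,60,param1=80,param2=sig//2,minRadius=20,maxRadius=36)
    if c is not None:
        u,v,r=c[0,0]+np.array([350,215,0]);print('circle',u,v,r,onplane(pt,[[u,v],[u+r,v],[u-r,v]],.076)[:,:2],'z.04',onplane(pt,[[u,v]],.04))
# scene ellipse of rim: bright/dark mask near projected centre
s=cv2.imread('pics/scene0.png');ps=cam('scene');th=np.linspace(0,2*np.pi,60,endpoint=False)
gs=cv2.GaussianBlur(cv2.cvtColor(s,cv2.COLOR_BGR2GRAY),(3,3),0).astype(float);gt=cv2.GaussianBlur(cv2.cvtColor(cv2.imread('pics/top0.png'),cv2.COLOR_BGR2GRAY),(3,3),0)
e=cv2.Canny(gs.astype(np.uint8),40,90);et=cv2.Canny(gt,40,90)
q=proj(ps,[[.409,-.344,.076]])[0];print('scene exp',q,'scoop base exp',proj(ps,[[.409,-.344,0]]))
# edges outermost along rays in each view -> fit ellipse
def fit(e,q,r0,r1):
    P=[]
    for a in th:
        for rr in np.arange(r1,r0,-.5):
            x,y=q+rr*np.array([np.cos(a),np.sin(a)]);
            if e[int(round(y)),int(round(x))]: P.append((x,y));break
    return np.array(P,np.float32)
P=onplane(pt,fit(et,np.array([400.5,258.5]),20,34),.076)
def circ(X):
    A=np.c_[2*X[:,:2],np.ones(len(X))];b=(X[:,:2]**2).sum(1)
    for _ in range(6):
        s=np.linalg.lstsq(A,b,rcond=None)[0];r=np.sqrt(s[2]+s[:2]@s[:2]);d=abs(np.hypot(*(X[:,:2]-s[:2]).T)-r);k=d<max(.003,np.median(d)*1.5);A,b,X=A[k],b[k],X[k]
    return s[:2],r,len(X)
print('top rim',circ(P))
P=onplane(ps,fit(e,q,8,36),.076);print('scene rim',circ(P))
print('screen',onplane(pt,[[371,187]],.09))
```

```text
circle 400.5 257.5 30.799999237060547 [[ 0.412  -0.3439]
 [ 0.4171 -0.4352]
 [ 0.4068 -0.2529]] z.04 [[ 0.4156 -0.3543  0.04  ]]
circle 400.5 257.5 30.799999237060547 [[ 0.412  -0.3439]
 [ 0.4171 -0.4352]
 [ 0.4068 -0.2529]] z.04 [[ 0.4156 -0.3543  0.04  ]]
circle 400.5 257.5 30.799999237060547 [[ 0.412  -0.3439]
 [ 0.4171 -0.4352]
 [ 0.4068 -0.2529]] z.04 [[ 0.4156 -0.3543  0.04  ]]
scene exp [112.7312 211.2473] scoop base exp [[118.4869 230.3004]]
top rim (array([ 0.4062, -0.3411]), np.float64(0.08923963966243867), 25)
scene rim (array([ 0.3767, -0.3422]), np.float64(0.11563474249167616), 15)
screen [[ 0.6167 -0.2514  0.09  ]]
```

Run:
```python
from h import *
r,x,s=tool();L,yw,pt,l=lipnow()
A=scoop(binp(-.06,L[1],.155),yw,-25);B=scoop((.409,-.315,.155),-90,-22)
print(A[0],B[0])
plan([(*A,6,0),(*B,12,0)])
```

```text
[0.46098475 0.03798639 0.09276739] [ 0.409      -0.19571723  0.09893333]
[0, 0.017, 0, -0.011, 0, 0.2, 0, 0, 0.016, 0, -0.011, 0, 0.3, 0, 0, 0.017, 0, -0.011, 0, 0.2, 0, 0, 0.017, 0, -0.011, 0, 0.3, 0, 0, 0.017, 0, -0.011, 0, 0.2, 0] 
[0, 0.0167, 0.0003, -0.0113, 0, 0.2, 0, 0, -0.001, -0.02, 0, 2.5, 0.2, 5.8, 0, -0.003, -0.02, 0.001, 2.5, 0.2, 5.7, 0, -0.005, -0.019, 0.001, 2.5, 0.2, 5.8, 0, -0.006, -0.019, 0.002, 2.6, 0.2, 5.7] 
[0, -0.009, -0.017, 0.003, 2.5, 0.3, 5.8, 0, -0.01, -0.017, 0.004, 2.5, 0.2, 5.8, 0, -0.012, -0.015, 0.005, 2.5, 0.2, 5.7, 0, -0.014, -0.014, 0.005, 2.5, 0.2, 5.8, 0, -0.014, -0.012, 0.006, 2.5, 0.2, 5.8] 
[0, -0.016, -0.011, 0.006, 2.5, 0.2, 5.7, 0, -0.017, -0.008, 0.006, 2.5, 0.3, 5.8, 0, -0.018, -0.0067, 0.0066, 2.6, 0.2, 5.8]
```

Request:
play_rows(steps=[0, 0.008, 0, -0.006, 0, 0.2, 0, 0, 0.018, 0, -0.012, 0, 0.3, 0, 0, 0.019, 0, -0.012, 0, 0.2, 0, 0, 0.019, 0, -0.012, 0, 0.3, 0, 0, 0.018, 0, -0.012, 0, 0.2, 0])

```text
clock: 19.4
tcp_pos: [0.4796, 0.0325, 0.0883]
orientation: [0.124, 0.968, -0.027, 0.215]
force: [-0.0, 0.5, -3.7]
finger_gap: 0.0169
gripper_force: 95.3
```

Request:
play_rows(steps=[0, 0.014, 0, -0.008, 0, 0.2, 0, 0, 0.003, -0.012, 0, 1.5, 0.2, 3, 0, -0.003, -0.02, 0.001, 2.5, 0.2, 5.7, 0, -0.005, -0.019, 0.001, 2.5, 0.2, 5.8, 0, -0.006, -0.019, 0.002, 2.6, 0.2, 5.7])

```text
clock: 20.02
tcp_pos: [0.4495, -0.0339, 0.0915]
orientation: [0.31, 0.928, -0.065, 0.199]
force: [-0.8, 0.6, -3.5]
finger_gap: 0.017
gripper_force: 95.4
```

Request:
play_rows(steps=[0, -0.009, -0.017, 0.003, 2.5, 0.3, 5.8, 0, -0.01, -0.017, 0.004, 2.5, 0.2, 5.8, 0, -0.012, -0.015, 0.005, 2.5, 0.2, 5.7, 0, -0.014, -0.014, 0.005, 2.5, 0.2, 5.8, 0, -0.014, -0.012, 0.006, 2.5, 0.2, 5.8])

```text
clock: 20.65
tcp_pos: [0.4342, -0.1317, 0.0938]
orientation: [0.551, 0.81, -0.11, 0.165]
force: [0.1, 0.3, -3.8]
finger_gap: 0.0171
gripper_force: 95.2
```

Run:
```python
from h import *
np.set_printoptions(precision=4,suppress=True,linewidth=150)
r,x,s=tool();L,yw,pt,l=lipnow();print(s['clock'],x,l,yw,pt,s['force'],s['finger_gap'],s['joint_positions'],r.as_matrix()[:,1])
B=scoop((.409,-.315,.150),-90,-20)
plan([(*B,6,0)])
```

```text
20.65 [ 0.4342 -0.1317  0.0938] [ 0.4776 -0.2419  0.1517] -68.51227122638184 -22.892695883254305 [ 0.0524  0.2799 -3.7861] 0.017066438932353732 [-0.2026 -0.0825 -0.7201  0.7021 -0.329   0.9536] [0.9297 0.3682 0.0048]
[0, -0.008, -0.008, 0.002, 1.4, 0.5, 3.3, 0, -0.008, -0.007, 0.003, 1.3, 0.4, 3.4, 0, -0.009, -0.007, 0.003, 1.4, 0.5, 3.3, 0, -0.009, -0.006, 0.002, 1.3, 0.5, 3.3, 0, -0.009, -0.005, 0.003, 1.4, 0.4, 3.4] 
[0, -0.0096, -0.005, 0.003, 1.4, 0.5, 3.3]
```

Request:
play_rows(steps=[0, -0.008, -0.008, 0.002, 1.4, 0.5, 3.3, 0, -0.008, -0.007, 0.003, 1.3, 0.4, 3.4, 0, -0.009, -0.007, 0.003, 1.4, 0.5, 3.3, 0, -0.009, -0.006, 0.002, 1.3, 0.5, 3.3, 0, -0.009, -0.005, 0.003, 1.4, 0.4, 3.4])

```text
clock: 21.28
tcp_pos: [0.4139, -0.1834, 0.0977]
orientation: [0.673, 0.717, -0.121, 0.131]
force: [-0.5, 0.1, -3.5]
finger_gap: 0.0174
gripper_force: 95.6
```

Request:
play_rows(steps=[0, -0.009, -0.005, 0.003, 1.4, 0.5, 3.3, 0, 0, 0, 0, 0, 0, 0])

```text
clock: 21.52
tcp_pos: [0.41, -0.1936, 0.0982]
orientation: [0.695, 0.697, -0.123, 0.123]
force: [0.6, -0.4, -3.4]
finger_gap: 0.017
gripper_force: 95.4
```

Run:
```python
from h import *
np.set_printoptions(precision=4,suppress=True,linewidth=150)
r,x,s=tool();L,yw,pt,l=lipnow();print(s['clock'],x,l,yw,pt,s['force'],s['joint_positions'],r.as_matrix()[:,1])
S=lambda y,z,p:scoop((.409,y,z),-90,p)
plan([(*S(-.315,.105,0),4,0),(*S(-.315,.092,18),3,0),(*S(-.316,.078,38),4,0),(*S(-.316,.078,58),4,0)])
im=snapshot('wrist')
```

```text
21.525 [ 0.41   -0.1936  0.0982] [ 0.4103 -0.3147  0.1502] -89.83397427951893 -20.048709372732716 [ 0.5606 -0.3504 -3.3967] [-0.3501 -0.0178 -0.6294  0.8338 -0.3276  1.1971] [ 1.      0.0028 -0.0001]
[0, 0.002, 0, -0.001, 0, 5, 0, 0, 0.003, 0, 0, 0, 5, 0.1, 0, 0.002, -0.001, -0.001, 0, 5, 0, 0, 0.0029, 0.0001, 0.0004, 0, 5, 0.1, 0, -0.001, 0, -0.009, 0, 6, 0] 
[0, -0.001, 0, -0.01, 0, 6, 0, 0, 0.0008, 0, -0.0092, 0, 6, 0, 0, -0.003, 0, -0.008, 0, 5, 0, 0, -0.002, 0, -0.008, 0, 5, 0, 0, -0.001, 0, -0.009, 0, 5, 0] 
[0, -0.0003, 0, -0.0084, 0, 5, 0, 0, -0.001, 0, -0.011, 0, 5, 0, 0, -0.001, 0, -0.012, 0, 5, 0, 0, 0.001, 0, -0.011, 0, 5, 0, 0, 0.0015, 0, -0.0115, 0, 5, 0]
```

Request:
play_rows(steps=[0, 0.002, 0, -0.001, 0, 5, 0, 0, 0.003, 0, 0, 0, 5, 0.1, 0, 0.002, 0, -0.001, 0, 5, 0, 0, 0.003, 0, 0, 0, 5, 0.1, 0, -0.001, 0, -0.009, 0, 6, 0])

```text
clock: 22.2
tcp_pos: [0.4084, -0.1827, 0.1066]
orientation: [0.705, 0.707, 0.037, -0.038]
force: [-0.9, -1.1, -3.8]
finger_gap: 0.0168
gripper_force: 94.9
```

Request:
play_rows(steps=[0, -0.001, 0, -0.01, 0, 6, 0, 0, 0.001, 0, -0.009, 0, 6, 0, 0, -0.003, 0, -0.008, 0, 5, 0, 0, -0.002, 0, -0.008, 0, 5, 0, 0, -0.001, 0, -0.009, 0, 5, 0])

```text
clock: 22.82
tcp_pos: [0.4097, -0.2033, 0.1468]
orientation: [0.678, 0.679, 0.2, -0.2]
force: [-0.6, 0.2, -2.0]
finger_gap: 0.0169
gripper_force: 94.1
```

Run:
```python
from h import *
np.set_printoptions(precision=4,suppress=True,linewidth=150)
r,x,s=tool();L,yw,pt,l=lipnow();print(s['clock'],x,l,yw,pt,s['force'],s['joint_positions'])
S=lambda y,z,p:scoop((.409,y,z),-90,p)
plan([(*S(-.316,.078,38),1,0),(*S(-.316,.078,62),5,0)])
```

```text
22.825 [ 0.4097 -0.2033  0.1468] [ 0.41   -0.3178  0.0815] -89.87697020499044 32.86006736872571 [-0.5825  0.2323 -2.0395] [-0.8651  0.3183 -0.2131  1.4967  0.3592  0.6193]
[0, -0.0003, -0.0007, -0.0079, 0, 5.1, 0.1, 0, -0.002, 0, -0.011, 0, 4.8, 0, 0, 0, 0, -0.011, 0, 4.8, 0, 0, 0, 0, -0.011, 0, 4.8, 0, 0, 0.001, 0, -0.011, 0, 4.8, 0] 
[0, 0.0016, 0, -0.0104, 0, 4.8, 0]
```

Request:
play_rows(steps=[0, 0, 0, -0.008, 0, 5.1, 0, 0, -0.002, 0, -0.011, 0, 4.8, 0, 0, 0, 0, -0.011, 0, 4.8, 0, 0, 0, 0, 0, 0, 0, 0])

```text
clock: 23.32
tcp_pos: [0.4095, -0.2242, 0.1672]
orientation: [0.647, 0.647, 0.284, -0.285]
force: [-0.3, 0.3, -1.2]
finger_gap: 0.017
gripper_force: 94.1
```

Run:
```python
from h import *
np.set_printoptions(precision=4,suppress=True,linewidth=150)
r,x,s=tool();L,yw,pt,l=lipnow();print(s['clock'],x,l,yw,pt,s['force'],s['joint_positions'])
# back off: up, level out, then toward the mat
U=scoop((l[0],l[1]+.04,.17),-89.9,20);V=scoop((.42,-.18,.17),-80,0)
plan([(*U,5,0),(*V,5,0)])
```

```text
23.325 [ 0.4095 -0.2242  0.1672] [ 0.4094 -0.3186  0.0751] -90.05329513510048 47.48766950928898 [-0.3064  0.3332 -1.1859] [-0.954   0.4969 -0.0583  1.7431  0.4398  0.4473]
[0, 0.016, 0, 0.005, 0, -5.5, 0, 0, 0.016, 0, 0.004, 0, -5.5, 0, 0, 0.016, 0, 0.002, 0, -5.5, -0.1, 0, 0.017, 0, 0, 0, -5.5, 0, 0, 0.0163, -0.0003, -0.0013, 0, -5.5, 0] 
[0, 0.016, -0.002, 0.016, 0.3, -4, -2, 0, 0.017, -0.002, 0.014, 0.4, -4, -1.9, 0, 0.018, -0.001, 0.013, 0.3, -4, -2, 0, 0.019, 0, 0.012, 0.4, -3.9, -2, 0, 0.0203, 0, 0.0103, 0.3, -4, -1.9]
```

Request:
play_rows(steps=[0, 0.016, 0, -0.006, 0, -2, 0, 0, 0.016, 0, 0, 0, -6, 0, 0, 0.016, 0, 0.002, 0, -6, 0, 0, 0.017, 0, 0.002, 0, -6, 0, 0, 0.016, 0, 0, 0, -6, 0])

```text
clock: 23.95
tcp_pos: [0.4094, -0.161, 0.2209]
orientation: [0.695, 0.695, 0.131, -0.13]
force: [0.9, -0.1, -2.0]
finger_gap: 0.0171
gripper_force: 94.3
```

Request:
play_rows(steps=[0, 0.016, -0.002, 0.012, 0.3, -4, -2, 0, 0.017, -0.002, 0.01, 0.4, -4, -1.9, 0, 0.018, -0.001, 0.01, 0.3, -4, -2, 0, 0.019, 0, 0.01, 0.4, -4, -2, 0, 0.02, 0, 0.01, 0.3, -4, -2])

```text
clock: 24.58
tcp_pos: [0.3972, -0.0614, 0.1906]
orientation: [0.642, 0.767, 0.01, -0.006]
force: [0.7, 0.3, -2.9]
finger_gap: 0.0169
gripper_force: 94.5
```

Run:
```python
from h import *
np.set_printoptions(precision=4,suppress=True,linewidth=150)
r,x,s=tool();L,yw,pt,l=lipnow();print(s['clock'],x,l,yw,pt,s['force'],s['joint_positions'])
t=snapshot('top');cv2.imwrite('pics/top4.png',t);sc=snapshot('scene');cv2.imwrite('pics/sc4.png',sc)
p=cam('top');q=proj(p,[[.409,-.342,.05]])[0];print('pan px',q)
for v in range(int(q[1])-32,int(q[1])+34,1): print(v,''.join('%x'%min(15,max(0,(int(t[v,u].max())-85)//10)) for u in range(int(q[0])-32,int(q[0])+34)))
```

```text
24.575 [ 0.3972 -0.0614  0.1906] [ 0.4203 -0.1911  0.1949] -79.88951026528974 1.3146889491207083 [ 0.7298  0.3455 -2.9438] [-0.3341 -0.1252 -0.4706  1.2303  0.0235  1.0603]
pan px [397.3761 259.1939]
227 555665556665555666566665566665556565555555555555555555555555555555
228 556665566666555565666666566565666666555555555555555555555555555555
229 666666566666666655556666666555556666655555555555555555555555555555
230 666665566555666666555566655555555655555555555555555555555555555555
231 566666666555666666555555554455555554434556555555555555555555555555
232 666665565655566665544444333343454432212455445555555555555555555555
233 666655555555555554332223333331111100000111113445555555555555555555
234 666654444444444432111134432110000010000000000124555444444555555555
235 666531123333333210001243211123334444332100000001234443333455655555
236 666420024444443210123332234567777887766532100000002344333355555555
237 666410024554432101244344578888999899888876542000000124443355555555
238 665410014444310012433468889999999999999988875310000002454355555555
239 66541001444320012444578999999999999999899988
[... 3085 characters left out ...]
200035555555443224678899999a99a9a9a99999874100001344444455555
284 555553000355555555543223466788999999999999875420000034544444455555
285 555553000344445454544322234666777788988765431000012345444444455555
286 555554100233333333333332123444544455543321000001344333333333455555
287 555555422222222222222222222333444443211111122342222211122222355555
288 665555544444443333333333333334444444334544444431002333444444455555
289 665555555555555555455544444455554554455655555543334445555555555555
290 566665555555555555555555555555555555555555555555555555555555555555
291 555565555555555555555555555555555555555555555555555555555555555555
292 555555555555555555555555555555555555555555555555555555555555555555
```

The grid of the pan region shows six bright blobs, all inside the pan, so all six chips are delivered. Now I return the scoop to the mat.

Run:
```python
from h import *
T=(.3686,.3291);g=down(166.1)
plan([((*T,.10),g,10,0),((*T,.03),g,3,0),((*T,.006),g,2,0)])
```

```text
[0, 0.038, 0.004, 0.01, 0.1, -0.1, -6.6, 0, 0.038, 0.009, 0.01, 0.1, -0.1, -6.6, 0, 0.036, 0.013, 0.01, 0.1, -0.2, -6.5, 0, 0.035, 0.017, 0.01, 0.1, -0.1, -6.6, 0, 0.033, 0.021, 0.009, 0.2, -0.1, -6.6] 
[0, 0.03, 0.025, 0.01, 0.1, -0.1, -6.6, 0, 0.027, 0.028, 0.009, 0.1, -0.2, -6.5, 0, 0.023, 0.03, 0.009, 0.1, -0.1, -6.6, 0, 0.02, 0.034, 0.009, 0.1, -0.1, -6.6, 0, 0.0162, 0.035, 0.0095, 0.1, -0.1, -6.6] 
[0, 0, 0, 0.023, 0, 0, 0, 0, 0, 0, 0.024, 0, 0, 0, 0, 0, 0, 0.023, 0, 0, 0, 0, 0, 0, 0.012, 0, 0, 0, 0, 0, 0, 0.012, 0, 0, 0]
```

Request:
play_rows(steps=[0, 0.038, 0.004, 0.01, 0.1, -0.1, -6.6, 0, 0.038, 0.009, 0.01, 0.1, -0.1, -6.6, 0, 0.036, 0.013, 0.01, 0.1, -0.2, -6.5, 0, 0.035, 0.017, 0.01, 0.1, -0.1, -6.6, 0, 0.033, 0.021, 0.009, 0.2, -0.1, -6.6])

```text
clock: 25.3
tcp_pos: [0.385, 0.1328, 0.1457]
orientation: [0.398, 0.917, 0.006, -0.004]
force: [1.0, -0.2, -1.9]
finger_gap: 0.0172
gripper_force: 94.4
```

Request:
play_rows(steps=[0, 0.03, 0.025, 0.01, 0.1, -0.1, -6.6, 0, 0.027, 0.028, 0.009, 0.1, -0.2, -6.5, 0, 0.023, 0.03, 0.009, 0.1, -0.1, -6.6, 0, 0.02, 0.034, 0.009, 0.1, -0.1, -6.6, 0, 0.016, 0.035, 0.01, 0.1, -0.1, -6.6])

```text
clock: 25.92
tcp_pos: [0.3738, 0.3268, 0.1005]
orientation: [0.122, 0.993, 0.001, 0.001]
force: [0.4, -0.1, -2.8]
finger_gap: 0.0171
gripper_force: 94.4
```

Request:
play_rows(steps=[0, 0, 0, 0, 0, 0, 0, 0, 0, 0, 0, 0, 0, 0])

```text
clock: 26.18
tcp_pos: [0.3733, 0.3249, 0.1003]
orientation: [0.124, 0.992, -0.0, -0.0]
force: [0.4, 0.5, -2.5]
finger_gap: 0.0171
gripper_force: 94.4
```

Run:
```python
from h import *
np.set_printoptions(precision=4,suppress=True,linewidth=150)
r,x,s=tool();L,yw,pt,l=lipnow();print(s['clock'],x,l,yw,pt,s['force'],s['joint_positions'])
t=snapshot('top');cv2.imwrite('pics/top5.png',t);sc=snapshot('scene');cv2.imwrite('pics/sc5.png',sc)
d=np.array([.3686,.3291,.004])-x;print(r.inv().apply(d),(r.inv()*down(166.1)).as_rotvec(degrees=True))
# scoop lip vs model in scene view: print bright extent
p=cam('scene');a=np.radians(yw);v=np.array([-np.sin(a),np.cos(a),0]);q=proj(p,[l+.042*v,l-.042*v,l]);print(q)
u0,v0=q[2].astype(int)
for k in range(v0-22,v0+12): print(k,''.join('%x'%min(15,int(sc[k,u].max())//16) for u in range(u0-30,u0+25)))
```

```text
26.175 [0.3733 0.3249 0.1003] [0.5009 0.2925 0.1076] -14.229750053014667 0.009629048780530136 [ 0.3755  0.4801 -2.4922] [ 0.5854  0.1187 -0.4294  1.0229  0.0001  0.8337]
[0.0056 0.0029 0.0963] [-0.0049 -0.0096 -0.3297]
[[303.8389 151.3603]
 [282.8311 155.6063]
 [293.4385 153.4604]]
131 6666777666663233333333333332567777777777777777676676776
132 6666677655433333333333333322357777777766666676666667666
133 6666767633333332333333333322236777777667677776666776666
134 6676777534433333333333333322235677777777777776676677666
135 7776677532533333333333333322223577777777777777777777777
136 7767666422433333333333334432222367777777667777777766666
137 6677677323243333343444444442222246676677666666666666766
138 6676777323244344444444444543222235676767666666666666666
139 6667777323335444444444455444322236667666666666666666766
140 6677666533334444444445454554422236667666666666666666777
141 6676666743233544444454445454432236666666666666666666666
142 7777777755323445444454444444443225676666666666666666666
143 7777776666323467544454444545544223566666666666666666666
144 777777777553357777755454445545432
[... 522 characters left out ...]
3777776767777777777766666666666666666666
154 4444444434666333576777777777776675666666666666666666666
155 4443433222100001477777776546656666666666666666666666666
156 3332211000000100377654321113666666666666666666666666666
157 1000000000000000132100000011366666666667666666666666666
158 0000000000001010000000000001036666666666666666666666666
159 0000000000000000001000000000002344466666666666666666666
160 0000000000000010000000000100000244444444666666666666666
161 0000000000000000000000000000001023434444444444666666666
162 0000000000000000000000000000010002444444444444445666666
163 0000000000000000000000000100010001344444444444456667666
164 0010000000000000000000000000001000134444444444566666666
```

Request:
play_rows(steps=[0, 0.003, 0.001, 0.03, 0, 0, -0.2, 0, 0.003, 0.002, 0.03, 0, 0, -0.1, 0, 0, 0, 0.022, 0, 0, 0, 0, 0, 0, 0.01, 0, 0, 0, 0, 0, 0, 0.005, 0, 0, 0])

```text
clock: 26.9
tcp_pos: [0.3671, 0.3297, 0.0043]
orientation: [0.122, 0.993, 0.001, -0.002]
force: [-6.4, 1.8, 7.5]
finger_gap: 0.0173
gripper_force: 84.3
```

Request:
play_rows(steps=[0, 0, 0, 0.004, 0, 0, 0, 0, 0, 0, 0, 0, 0, 0])

```text
clock: 27.15
tcp_pos: [0.3679, 0.3298, 0.0007]
orientation: [0.122, 0.993, 0.001, -0.001]
force: [-7.3, 0.7, 8.0]
finger_gap: 0.017
gripper_force: 84.6
```

Request:
play_rows(steps=[0, 0, 0, 0.001, 0, -1, 0, 0, 0, 0, 0.002, 0, -1, 0, 0, 0, 0, 0.001, 0, -0.5, 0, 0, 0, 0, 0, 0, 0, 0])

```text
clock: 27.65
tcp_pos: [0.3691, 0.3296, -0.0045]
orientation: [0.121, 0.992, -0.003, 0.022]
force: [-3.2, -0.5, 5.8]
finger_gap: 0.0171
gripper_force: 84.0
```

Request:
play_rows(steps=[0.03, 0, 0, 0, 0, 0, 0, 0.085, 0, 0, 0, 0, 0, 0, 0.085, 0, 0, 0, 0, 0, 0, 0.085, 0, 0, 0, 0, 0, 0, 0.085, 0, 0, -0.02, 0, 0, 0])

```text
clock: 28.28
tcp_pos: [0.3661, 0.3287, 0.0138]
orientation: [0.121, 0.992, -0.004, 0.02]
force: [-0.1, 0.0, -0.2]
finger_gap: 0.0853
gripper_force: 0.0
```

Request:
play_rows(steps=[0.085, 0, 0, -0.04, 0, 0, 0, 0.085, 0, 0, -0.05, 0, 0, 0, 0.085, 0, 0, -0.05, 0, 0, 0, 0.085, 0.03, 0, -0.04, 0, 2.5, 0, 0.085, 0.03, 0, -0.02, 0, 0, 0])

```text
clock: 28.9
tcp_pos: [0.3029, 0.3472, 0.2164]
orientation: [0.122, 0.993, 0.002, 0.001]
force: [0.4, 0.4, -0.0]
finger_gap: 0.0851
gripper_force: 0.0
```

Run:
```python
from h import *
import pickle
np.set_printoptions(precision=4,suppress=True,linewidth=150)
r,x,s=tool();p=cam('wrist');im=snapshot('wrist');cv2.imwrite('pics/w11.png',im)
print(s['clock'],x,s['finger_gap'],s['force'])
t=snapshot('top');cv2.imwrite('pics/top6.png',t)
g=cv2.cvtColor(im,cv2.COLOR_BGR2GRAY)
e=proj(p,[(.324,.3381,.061),(.396,.3204,.061),(.4964,.2975,.003)]);print('expected handle rear, front, lip',e)
(u0,v0),(u1,v1)=e[0],e[1]
print('col thru handle',[int(g[v,int(u0+(u1-u0)*(v-v0)/(v1-v0))]) for v in range(int(v0)-14,int(e[2,1])+14,2)])
for f in (.3,.6):
    v=int(v0+(v1-v0)*f);c=int(u0+(u1-u0)*f);print(v,c,[int(a) for a in g[v,c-20:c+20:2]])
# compare whole top view before / after, ignoring robot
t0=cv2.imread('pics/top0.png');d=cv2.absdiff(cv2.GaussianBlur(t,(3,3),0),cv2.GaussianBlur(t0,(3,3),0)).max(2)
d[300:]=0;n,l,st,c=cv2.connectedComponentsWithStats((d>30).astype(np.uint8))
print([(st[k].tolist(),c[k].round().tolist()) for k in range(1,n) if st[k,4]>12])
```

```text
28.9 [0.3029 0.3472 0.2164] 0.08514024959983865 [ 0.4241  0.4068 -0.0242]
expected handle rear, front, lip [[244.2406 184.8469]
 [244.7603 250.5091]
 [246.9671 299.7396]]
col thru handle [170, 173, 165, 172, 167, 171, 167, 169, 170, 168, 174, 182, 187, 188, 188, 189, 188, 188, 190, 191, 223, 242, 244, 244, 243, 243, 244, 242, 244, 243, 233, 222, 222, 223, 223, 221, 222, 221, 220, 220, 222, 223, 218, 218, 217, 219, 219, 219, 217, 214, 216, 216, 215, 212, 213, 211, 213, 203, 137, 53, 33, 34, 36, 39, 33, 35, 33, 36, 35, 31, 34, 35]
204 244 [35, 36, 35, 31, 34, 34, 31, 81, 162, 188, 188, 192, 191, 192, 185, 159, 69, 17, 26, 27]
224 244 [157, 159, 159, 152, 141, 91, 67, 119, 233, 243, 242, 243, 244, 244, 243, 229, 111, 69, 89, 124]
[([175, 165, 43, 18, 322], [197.0, 174.0]), ([279, 172, 5, 5, 21], [281.0, 174.0]), ([291, 176, 4, 4, 16], [292.0, 178.0]), ([299, 183, 5, 6, 20], [301.0, 186.0]), ([274, 189, 5, 5, 23], [276.0, 191.0]), ([285, 192, 5, 5, 23], [287.0, 194.0]), ([295, 195, 5, 5, 21], [297.0, 197.0]), ([263, 197, 8, 3, 16], [266.0, 198.0]), ([264, 201, 36, 15, 189], [282.0, 208.0]), ([297, 208, 6, 4, 14], [300.0, 209.0]), ([176, 216, 28, 15, 220], [189.0, 223.0]), ([60, 237, 144, 63, 3409], [132.0, 271.0]), ([380, 243, 7, 9, 36], [382.0, 247.0]), ([388, 243, 14, 27, 121], [394.0, 257.0]), ([163, 246, 11, 15, 82], [169.0, 251.0]), ([179, 249, 13, 12, 108], [185.0, 255.0]), ([377, 255, 9, 18, 84], [380.0, 263.0]), ([168, 258, 9, 16, 59], [172.0, 268.0]), ([71, 272, 12, 18, 43], [77.0, 282.0]), ([165, 273, 5, 5, 18], [167.0, 275.0]), ([113, 276, 5, 6, 13], [115.0, 279.0]), ([100, 282, 6, 5, 20], [103.0, 284.0]), ([269, 288, 47, 12, 441], [296.0, 294.0]), ([84, 295, 6, 5, 13], [86.0, 297.0])]
```

```bash
python3 -c "
from station import *
print(job_done())"
```

```text
the job is handed in; nothing more can be done
None
```

I handed the job in at about 29 s on the robot's clock: the gate stands in the rack, all six chips are in the scale pan, the scoop rests on its mat about 17 mm behind where it started (I did not re-measure whether it lies flat), and the top camera shows the screen, gauge and can unmoved.

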